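# Clear emptied kidney dishes from under a shelf and nest them

### The job

The two kidney-shaped parts dishes on the sloping deck of the stand, under its shelf, have been emptied: draw them out and put them away by nesting both in the matching dish on the rubber mat, one on top of the other, each turned to fit and fully home. Lower them into place by hand rather than letting them drop, keep the bottom dish where it stands on the mat, and leave the vise, the reference ball and the turned part beside the work undisturbed.

Things in the scene. Friction and masses are not known exactly. Their poses are not given: they have to be found in the camera images.
- dish_a: one of the two dishes to put away: white plastic kidney dish, mouth up on the stand, length along the slope. 150 mm long (x), 79 mm over all (y), 32 mm tall, 63 to 126 g; a 62 mm wide band with round ends, bent so that one long side bulges (+y) and the other is hollow. z up out of the mouth. Origin: on the underside, middle of the 150 x 79 mm bounding box.
- dish_b: the other dish to put away, exactly like dish_a, same origin and axes, in the stand's other lane with its bulge to the opposite side. Walls: an upright collar (3 mm wall) from 17 mm above the underside to the rim at 32 mm; below it a shoulder steps in 4.6 mm and the body tapers to a flat foot, 10 mm in from the collar all round.
- base_dish: the dish standing level on the mat, loose, empty, exactly like dish_a, same origin and axes. Nested with bulge over bulge, the body of a dish drops into the collar below with 1.6 mm play all round, its shoulder rests on the lower rim and it stands 15 mm higher than the lower dish; turned any other way it stays perched well above that.
- dish_a_grip (a point): middle of dish_a's collar at the middle of its length, 24.5 mm above the underside and 8.5 mm from the origin towards the bulge; axes as the dish. Here the collar's outer faces are 62 mm apart along y, one 31 mm either side of this point.
- dish_b_grip (a point): the same point of dish_b, with the same axes.
- stand: fixed sheet-metal stand, 240 mm wide, 150 mm deep. A deck slopes 30 deg from level, low edge on its +x side, away from the robot, underneath a level shelf. Two lanes run up the deck, 130 mm apart, each with 10 mm high guide rails 71 mm apart inside and a 10 mm high lip at the low end on which the dish rests. Origin: centre of its underside.
- shelf_edge (a point): middle of the lower front edge (+x edge) of the stand's shelf, 195 mm above the bench. The shelf is level, 240 mm wide, 81 mm deep towards the robot (-x of the stand), 5 mm thick, with flat cases on it up to 220 mm high. It covers the upper end of both dishes and its edge lies 20 mm nearer the robot than their grip points and 110 mm higher.
- mat: fixed black rubber mat, 180 x 200 mm (x, y), 3 mm thick, flat on the bench, the bottom dish stands on it. Origin: centre of its underside on the bench.
- vise: bystander: small steel machine vise, 60 x 190 mm and 54 mm high with its screw, 2.4 kg, loose. Origin: centre of its underside.
- sphere_stand: bystander: white ceramic reference ball of 25 mm diameter on a thin stem and a 60 mm round steel foot, 85 mm high, loose. Origin: centre of its underside.
- flange: bystander: turned aluminium flange, 68 mm diameter, 34 mm high, loose. Origin: centre of its underside.
Not all that is in view belongs to the job. What is shaped like the dish_a but purple or red is not meant. What is shaped like the dish_b but orange is not meant.

How it is judged:
By the outcome, as a careful person would: the job done as asked, in the order asked, and still so for the second after the job is handed in, with the robot touching nothing.
It also fails if it takes over 67 s, if anything falls off the work surface, if the arm or the gripper's body presses on something with over 40 N, if the wrist force passes 120 N, or if a joint passes its speed limit or range.

### The arm

A 7-joint arm with a two-finger parallel gripper is mounted at the origin on the work surface. World frame = base frame: x ahead of the robot, y to its left, z up, the work surface at z = 0. Lengths are in m, angles in rad, forces in N, time in s.
With the tool pointing down it reaches from about 0.4 to 0.75 m from the base axis. Payload 19.5 kg.
Tool frame: the origin (TCP) lies at the very end of the fingers, on their centre line; the grasp point (between the pads) lies robot.hold_point_z behind it (robot.hold_point_z is the distance from the TCP to the grasp point, in m); z points along the fingers, y is the direction in which the jaws open and shut (so a half turn about z gives the same grasp; the last joint's range is limited). The gripper opens to 85 mm and grips with 20 to 120 N. Pads are 22 mm wide; open, the fingers measure 114 mm over their backs; the gripper's body (76 mm by 85 mm) begins 54 mm behind the grasp point. The pads swing forward as they close: fully open they stand 13 mm farther back than shut.
Start: joints at [-1.295, 0.707, -0.028, 1.485, 0.022, 0.951, -0.075], TCP at [0.18, 0.546, 0.231] pointing down, gripper open.
Joint ranges: [-2.71, 2.71], [-0.32, 2.16], [-1.57, 1.52], [0, 2.45], [-1.46, 4.6], [0, 2.02], [-2.83, 2.83]. Speed limits (rad/s): [1.89, 1.89, 2.57, 2.57, 3.01, 3.01, 3.01].

### API

Orientations are given as [roll, pitch, yaw] about the fixed x, y, z axes, in that order (R = Rz(yaw) Ry(pitch) Rx(roll)).
In Python, from rig import robot gives the robot as it stands.
- The arm moves only by the tool arm_command, never from a script. Its argument "increments" is a list of rows, each an object of numbers: "dx", "dy", "dz": the shift along the tool's x, y, z in mm; "rx", "ry", "rz": the turn, a rotation vector about the tool's x, y, z in degrees; "hand": the finger opening in mm, from 0 to 85.4. In form: [{"dx": .., "dy": .., "dz": .., "rx": .., "ry": .., "rz": .., "hand": ..}, ...]. A call has 1 to 10 rows; each row shifts and turns the commanded pose from where the row before left it, along the tool's axes as they then stand; what a row does not reach is not made up. A row lasts 1/12 s, in which the tool goes at most 41.7 mm and 7.16 degrees, less where a joint would pass 70% of its speed; a pose out of reach is approached as far as the arm can. A call is refused whole if a number of a shift passes 41.7 or a number of a turn 7.16, either way. A call with a gripper value outside its range is refused whole. The fingers move at their own pace and stop on an object; the grip force is fixed at half the most. Time passes only in rows, so rows that do not move let the fingers close. It gives the time, the measured TCP pose, the force and the opening at its end, in the units of the state.
- robot.get_obs(): the state, without advancing time (a new reading comes with each control period).
- robot.grab_frame(name): name is "scene" or "top"; returns (picture, depth): 420x560x3 uint8, red, green, blue; 420x560 float32, m along the optical axis (not along the pixel's ray), 0 where there is no reading.
- robot.calibration(name): a dict with "fx", "fy", "cx", "cy" (pixels), "dist_coeffs" ([k1, k2, p1, p2, k3] as OpenCV has them; the pictures are not rectified), "rvec" (rotation vector, rad) and "tvec" (3), from world to camera coordinates, as OpenCV has them. Camera axes: x right, y down, z forward; pixel columns grow to the right and rows downward; lengths in m; the calibration is good to about 2 mm. A picture is of the moment at which its call begins. calibration takes no time and is no camera call.
- robot.sign_off(): hands the job in, once; it reports no verdict.
Trained networks look in the newest picture that a camera, given by its name, has taken for a name from the list of things; names that differ only in an ending like _2 or _b are one class to them, and where a whole thing is asked for, a point or a joint stands for the part that bears it (a point fixed in the world has none). Each returns a list of dicts, best first, with "p" (0 to 1); they miss things now and then, are a little off and sometimes report something else, mostly with a low value. They report only what shows in the picture. A call takes as long as a camera call. They do not tell look-alikes from the thing itself.
- robot.cut_out(camera, label): "region" (420x560 bool, what is visible of it) and "xy" ([column, row] in pixels, amid what is visible of it).
The state is a dict: "clock": time; "joint_pos": joint angles; "joint_velocities": joint speeds; "joint_torque": joint torques, N m; "eef_pos": TCP position; "eef_rot": TCP orientation; "contact_force": force on the tool from outside, world axes, zero at the start; "wrist_torque": the same for the moment, N m; "finger_gap": opening from 0.0 (shut) to 1.0 (fully open).
Only numpy, scipy, OpenCV 4.12 (cv2) and the standard library are available. Lean on these libraries where they do the work, as an engineer would, in place of code of your own. Each camera call takes 0.05 s, during which the arm holds its last target.

## Working session

There is one attempt and no reset: what is moved stays moved. The work goes in short steps, Python scripts to look and compute and a tool call to move; the robot and the scene stay as the last step left them, time stands still between calls to the robot, and variables do not carry over. Pictures are saved under pics/ and viewed, and the job is handed in when it is done.

Besides the shell and the picture viewer there is one more tool, called after ">>>" as name(argument=value, ...) on one line, values as JSON. arm_command: Moves the arm, as the interface text tells. Its arguments: {"type":"object","properties":{"increments":{"type":"array"}},"required":["increments"]}

```bash
ls; mkdir -p pics; python3 - <<'E'
from rig import robot
import cv2,numpy as np
print(robot.get_obs()); print(robot.hold_point_z)
for n in ("scene","top"):
    p,d=robot.grab_frame(n); cv2.imwrite(f"pics/{n}0.png",p[:,:,::-1]); np.savez(f"{n}0.npz",p=p,d=d)
    print(robot.calibration(n))
E
```

```text
pics
{'clock': 0.0, 'joint_pos': array([-1.29471157,  0.70707813, -0.02758178,  1.48497165,  0.02200913,
        0.95090886, -0.07549301]), 'joint_velocities': array([ 1.32868063e-05, -1.80070292e-03, -2.81994418e-04,  6.98400288e-04,
       -6.67991340e-04, -5.91476318e-04,  7.05821002e-04]), 'joint_torque': array([ 1.83668977e-03, -8.83222818e+01,  1.23492435e+00, -2.36150658e+01,
        1.70893088e-02,  6.75300689e-03,  8.52187441e-05]), 'eef_pos': array([0.17960629, 0.54596295, 0.23084851]), 'eef_rot': array([-3.14053120e+00,  6.41131608e-05,  2.82379307e+00]), 'contact_force': array([-0.37155886,  0.32825479,  0.06866742]), 'wrist_torque': array([-0.05407432,  0.00064977,  0.02111141]), 'finger_gap': 1.0014062269569466}
0.0187
{'fx': 485.71494040312973, 'fy': 485.71494040312973, 'cx': 282.2059378249395, 'cy': 209.7360318960917, 'dist_coeffs': array([-0.04346412,  0.        ,  0.        ,  0.        ,  0.        ]), 'rvec': array([ 2.04846462,  1.52736041, -0.55715733]), 'tvec': array([-0.07456797, -0.31616178,  1.53554403])}
{'fx': 405.5660816337129, 'fy': 405.5660816337129, 'cx': 283.853655724426, 'cy': 212.62384268547203, 'dist_coeffs': array([-0.07319806,  0.        ,  0.        ,  0.        ,  0.        ]), 'rvec': array([ 2.17572266, -2.13992066,  0.10246803]), 'tvec': array([-0.05415554,  0.53662454,  1.18501068])}
```

View pics/scene0.png

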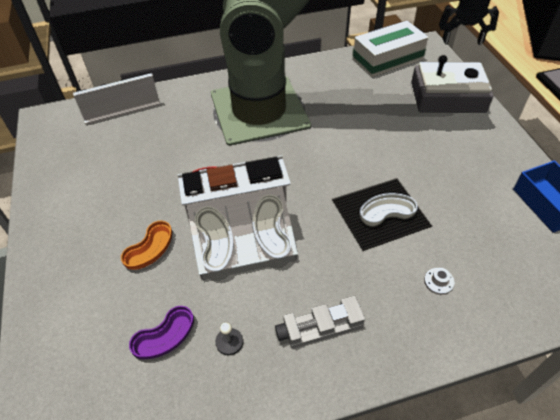

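View pics/top0.png

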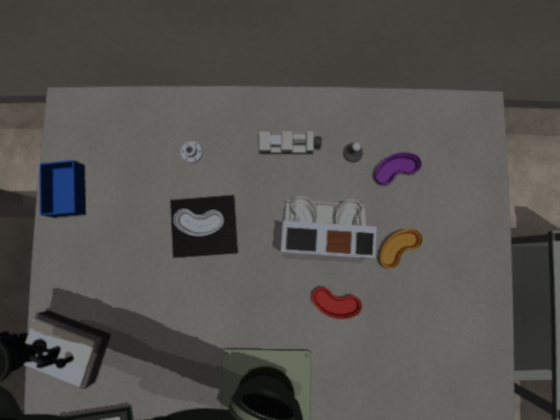

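The scene view shows the stand at (240,220) with white dishes at (213,240) and (272,228). The base dish is on the mat at (388,209).

Look-alikes in the scene view are orange at (148,245) and purple at (163,333). In the top view they are red at (336,302), orange (400,247) and purple (397,168). I choose the white dishes in the stand lanes, and next I'll check them in a crop.

```bash
cat > h.py <<'E'
import numpy as np,cv2
from rig import robot
def cloud(n,d):
    c=robot.calibration(n);K=np.array([[c['fx'],0,c['cx']],[0,c['fy'],c['cy']],[0,0,1]])
    h,w=d.shape;v,u=np.mgrid[:h,:w]
    q=cv2.undistortPoints(np.stack([u,v],-1).reshape(-1,1,2).astype(np.float64),K,c['dist_coeffs']).reshape(h,w,2)
    P=np.dstack([q[...,0]*d,q[...,1]*d,d]);R=cv2.Rodrigues(c['rvec'])[0]
    return (P-c['tvec'])@R     # R^T (P-t)
def proj(n,X):
    c=robot.calibration(n);K=np.array([[c['fx'],0,c['cx']],[0,c['fy'],c['cy']],[0,0,1]])
    return cv2.projectPoints(np.asarray(X,float).reshape(-1,1,3),c['rvec'],c['tvec'],K,c['dist_coeffs'])[0].reshape(-1,2)
E
python3 - <<'E'
from h import *
r={}
for n,l in (("scene","dish_a"),("scene","base_dish"),("scene","stand"),("scene","mat"),("top","base_dish"),("top","mat"),("top","stand"),("scene","vise"),("scene","flange"),("scene","sphere_stand")):
    d=np.load(n+"0.npz")['d'];C=cloud(n,d)
    for o in robot.cut_out(n,l):
        m=o['region']&(d>0)
        r[f"{n}|{l}|{len(r)}"]=o['region']
        X=C[m]
        print(n,l,round(o['p'],2),np.round(o['xy']),m.sum(),np.percentile(X,[2,50,98],axis=0).round(3).tolist())
np.savez("masks.npz",**r)
p=np.load("scene0.npz")['p']
cv2.imwrite("pics/crop.png",cv2.resize(p[150:290,165:445,::-1],None,fx=2.8,fy=2.8,interpolation=cv2.INTER_CUBIC))
E
```

```text
scene dish_a 0.88 [149. 244.] 1454 [[0.379, -0.454, 0.0], [0.438, -0.391, 0.015], [0.494, -0.337, 0.034]]
scene dish_a 0.81 [163. 335.] 2138 [[0.631, -0.459, -0.001], [0.677, -0.39, 0.007], [0.728, -0.325, 0.034]]
scene dish_a 0.8 [274. 228.] 1659 [[0.453, -0.137, 0.037], [0.507, -0.097, 0.073], [0.575, -0.065, 0.122]]
scene dish_a 0.59 [215. 237.] 1713 [[0.446, -0.267, 0.038], [0.501, -0.233, 0.073], [0.567, -0.196, 0.12]]
scene dish_a 0.4 [242. 195.] 6765 [[0.417, -0.28, 0.03], [0.47, -0.166, 0.111], [0.563, -0.048, 0.22]]
scene base_dish 0.79 [386. 212.] 1255 [[0.467, 0.141, 0.003], [0.495, 0.219, 0.019], [0.542, 0.281, 0.037]]
scene base_dish 0.31 [273. 224.] 1614 [[0.453, -0.137, 0.037], [0.508, -0.097, 0.073], [0.573, -0.066, 0.119]]
scene stand 0.83 [239. 199.] 6948 [[0.417, -0.28, 0.03], [0.47, -0.166, 0.11], [0.563, -0.048, 0.22]]
scene mat 0.75 [380. 225.] 2993 [[0.405, 0.103, -0.001], [0.526, 0.182, 0.003], [0.586, 0.298, 0.008]]
top base_dish 0.6 [196. 222.] 1002 [[0.469, 0.147, 0.002], [0.508, 0.216, 0.009], [0.54, 0.282, 0.038]]
top mat 0.61 [205. 234.] 2711 [[0.406, 0.105, -0.002], [0.472, 0.19, 0.003], [0.585, 0.299, 0.008]]
scene vise 0.73 [321. 325.] 2652 [[0.728, -0.149, 0.002], [0.765, -0.056, 0.045], [0.786, 0.029, 0.055]]
scene flange 0.85 [439. 281.] 595 [[0.699, 0.216, 0.006], [0.735, 0.241, 0.012], [0.76, 0.278, 0.036]]
scene flange 0.59 [240. 196.] 7031 [[0.416, -0.28, 0.03], [0.47, -0.166, 0.11], [0.564, -0.048, 0.22]]
scene sphere_stand 0.57 [226. 339.] 674 [[0.711, -0.283, 0.004], [0.737, -0.256, 0.014], [0.761, -0.229, 0.084]]
scene sphere_stand 0.47 [378. 224.] 2954 [[0.405, 0.103, -0.001], [0.525, 0.181, 0.003], [0.586, 0.299, 0.008]]
```

View pics/crop.png

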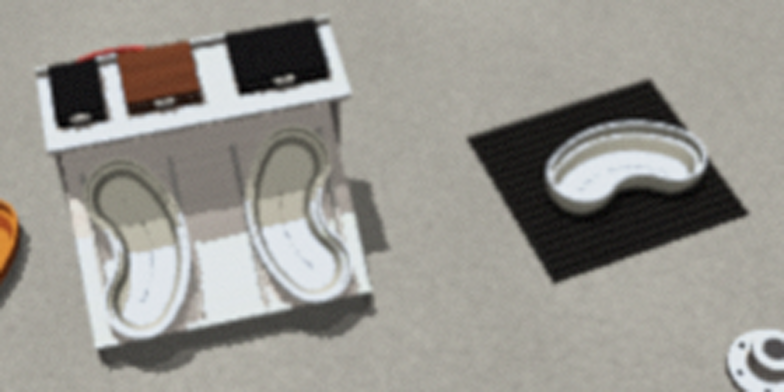

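Crop: the left dish (bulge toward +y) and right dish (bulge toward -y) are white and sit in the lanes. The white base dish has its bulge toward the robot. Next I fit the kidney model.

```bash
cat >> h.py <<'E'
from scipy.spatial.transform import Rotation as Ro
from scipy.optimize import least_squares
RA=(44**2+17**2)/34.; CY=8.5-RA; TH=np.arctan2(44,-8.5-CY)
def cd(x,y): # mm distance to centreline
    a=np.arctan2(x,y-CY); arc=np.abs(np.hypot(x,y-CY)-RA)
    e=np.hypot(np.abs(x)-44,y+8.5)
    return np.where(np.abs(a)<TH,arc,e)
OUT=np.array([[0,21],[16.9,26.4],[17,31],[32,31]])
def resid(L):  # L in mm dish frame; distance to surface, rough
    d=cd(L[:,0],L[:,1]);z=L[:,2]
    # profile polyline outer, rim, inner, floor
    P=[(0,0),(21,0),(26.4,17),(31,17),(31,32),(28,32),(28,17.5),(23.8,16.5),(18.5,3),(0,3)]
    best=np.full(len(d),1e9)
    for (a,b),(c,e) in zip(P[:-1],P[1:]):
        v=np.array([c-a,e-b]);t=np.clip(((d-a)*v[0]+(z-b)*v[1])/(v@v),0,1)
        best=np.minimum(best,np.hypot(d-a-t*v[0],z-b-t*v[1]))
    return best
def fit(X,p0,free,it=2,gate=8):
    """p=[x,y,z mm, rotvec about world deg]*R0"""
    p0=np.array(p0,float);R0=Ro.from_euler('xyz',p0[3:],degrees=True)
    X=X*1000
    def full(q):
        f=np.zeros(6);f[free]=q;return f
    def loc(f): return ((Ro.from_rotvec(f[3:],degrees=True)*R0).inv()).apply(X-(p0[:3]+f[:3]))
    s=least_squares(lambda q:resid(loc(full(q))),np.zeros(len(free)),loss='soft_l1',f_scale=1.5,x_scale=1.,diff_step=1e-3)
    f=full(s.x);r=resid(loc(f));R=Ro.from_rotvec(f[3:],degrees=True)*R0
    return p0[:3]+f[:3],R,np.median(r),np.mean(r<2),len(X)
E
python3 - <<'E'
from h import *
M=np.load("masks.npz")
C={n:cloud(n,np.load(n+"0.npz")['d']) for n in("scene","top")};D={n:np.load(n+"0.npz")['d'] for n in C}
er=np.ones((3,3),np.uint8)
def pts(key,n):
    m=M[key]&(D[n]>0);return C[n][m]
ks=list(M.keys())
def show(t,r):
    p,R,med,fr,n=r;print(t,p.round(1),"eul",R.as_euler('xyz',degrees=True).round(1),"x",R.as_matrix()[:,0].round(3),"y",R.as_matrix()[:,1].round(3),"med",med.round(2),fr.round(2),n)
for k,n in ((ks[5],"scene"),(ks[9],"top")):
    X=pts(k,n); 
    print(k,"mat z",np.median(C[n][M[ks[8] if n=="scene" else ks[10]]][:,2]))
    X=X[X[:,2]>0.008]
    for free in([0,1,2,5],[0,1,2,3,4,5]): show(k,fit(X,[505,212,3,0,0,90],free))
g=lambda o:o
for k,p0 in ((ks[2],[515,-100,60,0,-30,180]),(ks[3],[510,-233,60,0,30,0])):
    X=pts(k,"scene")
    for free in([0,1,2,5],[0,1,2,3,4,5]): show(k,fit(X,p0,free))
E
```

```text
scene|base_dish|5 mat z 0.003486436658205823
scene|base_dish|5 [503.8 210.6   5.9] eul [ 0.   0.  89.1] x [0.016 1.    0.   ] y [-1.     0.016  0.   ] med 0.74 0.93 904
scene|base_dish|5 [503.6 210.5   5.9] eul [ 0.4  0.2 89.1] x [ 0.016  1.    -0.003] y [-1.     0.016  0.007] med 0.72 0.93 904
top|base_dish|9 mat z 0.003223525219537943
top|base_dish|9 [503.8 211.9   6.2] eul [ 0.   0.  88.8] x [0.021 1.    0.   ] y [-1.     0.021  0.   ] med 0.69 0.94 574
top|base_dish|9 [503.7 212.2   6.2] eul [ 0.  -0.3 88.7] x [0.023 1.    0.005] y [-1.     0.023  0.001] med 0.69 0.95 574
scene|dish_a|2 [ 503.8 -101.    65.3] eul [  0.  -30.  176.9] x [-0.865  0.046  0.5  ] y [-0.053 -0.999  0.   ] med 0.8 0.91 1659
scene|dish_a|2 [ 503.7 -100.9   65.4] eul [  0.  -30.2 176.9] x [-0.863  0.047  0.503] y [-0.054 -0.999  0.   ] med 0.78 0.92 1659
scene|dish_a|3 [ 497.5 -230.6   65.2] eul [ 0.  30.  -2.1] x [ 0.865 -0.031 -0.5  ] y [0.036 0.999 0.   ] med 0.77 0.91 1713
scene|dish_a|3 [ 497.5 -230.5   65.2] eul [ 0.1 30.1 -2.1] x [ 0.865 -0.031 -0.502] y [0.037 0.999 0.002] med 0.76 0.91 1713
```

```bash
cat >> h.py <<'E'
import json,math
def RL(y,n): # tool rotation from jaw dir y and dish up n
    z=-np.array(n,float);z/=np.linalg.norm(z);y=np.array(y,float);y-=z*(y@z);y/=np.linalg.norm(y)
    return Ro.from_matrix(np.c_[np.cross(y,z),y,z])
def now():
    o=robot.get_obs();e=o['eef_rot'];return o,o['eef_pos']*1000,Ro.from_euler('xyz',e)
def plan(p,R,rot_max=6.8,tr_max=35,hand=None):
    o,c,Rc=now();p=np.array(p,float)
    w=(Rc.inv()*R).as_rotvec(degrees=True);n=max(1,math.ceil(max(np.abs(w).max()/rot_max,np.linalg.norm(p-c)/tr_max)))
    print("t",round(o['clock'],2),"pos",c.round(1),"q",o['joint_pos'].round(2),"F",o['contact_force'].round(1),"gap",round(o['finger_gap'],3),"rows",n)
    v=(p-c)/n
    rows=[]
    for i in range(n):
        Ri=Rc*Ro.from_rotvec(w*i/n,degrees=True);d=Ri.inv().apply(v)
        rows.append([*d.round(1),*(w/n).round(2)])
    for r in rows[:10]: print(r)
# dish poses (mm)
Lo=np.array([497.5,-230.5,64.]);LR=Ro.from_euler('xyz',[0,30,-2.1],degrees=True)
Ro_=np.array([503.8,-101.,64.]);RR=Ro.from_euler('xyz',[0,-30,176.9],degrees=True)
Bo=np.array([503.8,211.2,3.]);BR=Ro.from_euler('z',89,degrees=True)
def grasp(o,R,ysign,up=0.,lift=2.5):
    """TCP pose gripping dish with pose o,R; tool y = ysign*dish y"""
    y,n=R.as_matrix()[:,1],R.as_matrix()[:,2]
    return o+8.5*y+(24.5-18.7+lift+up)*n, RL(ysign*y,n)
E
python3 - <<'E'
from h import *
for nm,g in(("L",grasp(Lo,LR,-1)),("R",grasp(Ro_,RR,-1)),("B",grasp(Bo,BR,1))):print(nm,g[0].round(1),g[1].as_matrix()[:,1].round(2),g[1].as_matrix()[:,2].round(2))
plan([250,400,350],RL([np.cos(.5),np.sin(.5),0],[0,0,1]))
E
```

```text
L [ 502.  -222.2   71.2] [-0.04 -1.    0.  ] [-0.5   0.02 -0.87]
R [ 507.5 -109.7   71.2] [0.05 1.   0.  ] [-0.5   0.03 -0.87]
B [495.3 211.3  11.3] [-1.    0.02  0.  ] [-0.  0. -1.]
t 0.6 pos [179.7 546.2 231.2] q [-1.29  0.71 -0.03  1.48  0.02  0.95 -0.08] F [0.3 0.3 0.4] gap 1.002 rows 7
[np.float64(-16.1), np.float64(-16.7), np.float64(-17.0), np.float64(-0.0), np.float64(0.0), np.float64(6.16)]
[np.float64(-17.8), np.float64(-14.9), np.float64(-17.0), np.float64(-0.0), np.float64(0.0), np.float64(6.16)]
[np.float64(-19.3), np.float64(-12.9), np.float64(-17.0), np.float64(-0.0), np.float64(0.0), np.float64(6.16)]
[np.float64(-20.5), np.float64(-10.7), np.float64(-17.0), np.float64(-0.0), np.float64(0.0), np.float64(6.16)]
[np.float64(-21.6), np.float64(-8.5), np.float64(-17.0), np.float64(-0.0), np.float64(0.0), np.float64(6.16)]
[np.float64(-22.4), np.float64(-6.1), np.float64(-17.0), np.float64(-0.0), np.float64(0.0), np.float64(6.16)]
[np.float64(-22.9), np.float64(-3.7), np.float64(-17.0), np.float64(-0.0), np.float64(0.0), np.float64(6.16)]
```

```bash
sed -i 's/rows.append(\[\*d.round(1),\*(w\/n).round(2)\])/rows.append([float(a) for a in [*d.round(0),*(w\/n).round(1)]])/' h.py; python3 - <<'E'
from h import *
plan([600,-200,360],grasp(Lo,RL([1,0,0],[0,0,1]),1)[1] if 0 else RL([-.04,-1,0],[0,0,1]))
E
```

```text
t 0.6 pos [179.7 546.2 231.2] q [-1.29  0.71 -0.03  1.48  0.02  0.95 -0.08] F [0.3 0.3 0.4] gap 1.002 rows 25
[-25.0, -23.0, -5.0, 0.0, 0.0, 6.6]
[-28.0, -20.0, -5.0, 0.0, 0.0, 6.6]
[-30.0, -17.0, -5.0, 0.0, 0.0, 6.6]
[-32.0, -13.0, -5.0, 0.0, 0.0, 6.6]
[-33.0, -10.0, -5.0, 0.0, 0.0, 6.6]
[-34.0, -6.0, -5.0, 0.0, 0.0, 6.6]
[-34.0, -2.0, -5.0, 0.0, 0.0, 6.6]
[-34.0, 2.0, -5.0, 0.0, 0.0, 6.6]
[-34.0, 6.0, -5.0, 0.0, 0.0, 6.6]
[-33.0, 10.0, -5.0, 0.0, 0.0, 6.6]
```

>>> arm_command(increments=[{"dx": -25,"dy": -23,"dz": -12,"rz": 6.6},{"dx": -28,"dy": -20,"dz": -12,"rz": 6.6},{"dx": -30,"dy": -17,"dz": -12,"rz": 6.6},{"dx": -32,"dy": -13,"dz": -12,"rz": 6.6},{"dx": -33,"dy": -10,"dz": -12,"rz": 6.6},{"dx": -34,"dy": -6,"dz": -12,"rz": 6.6},{"dx": -34,"dy": -2,"dz": -12,"rz": 6.6},{"dx": -34,"dy": 2,"dz": -12,"rz": 6.6},{"dx": -34,"dy": 6,"dz": -12,"rz": 6.6},{"dx": -33,"dy": 10,"dz": -12,"rz": 6.6}])

```text
validation failed for argument at $.in...
```

```bash
python3 - <<'E'
from h import *
plan([600,-200,360],RL([-.04,-1,0],[0,0,1]))
E
```

```text
t 0.6 pos [179.7 546.2 231.2] q [-1.29  0.71 -0.03  1.48  0.02  0.95 -0.08] F [0.3 0.3 0.4] gap 1.002 rows 25
[-25.0, -23.0, -5.0, 0.0, 0.0, 6.6]
[-28.0, -20.0, -5.0, 0.0, 0.0, 6.6]
[-30.0, -17.0, -5.0, 0.0, 0.0, 6.6]
[-32.0, -13.0, -5.0, 0.0, 0.0, 6.6]
[-33.0, -10.0, -5.0, 0.0, 0.0, 6.6]
[-34.0, -6.0, -5.0, 0.0, 0.0, 6.6]
[-34.0, -2.0, -5.0, 0.0, 0.0, 6.6]
[-34.0, 2.0, -5.0, 0.0, 0.0, 6.6]
[-34.0, 6.0, -5.0, 0.0, 0.0, 6.6]
[-33.0, 10.0, -5.0, 0.0, 0.0, 6.6]
```

>>> arm_command(increments=[{"dx": -25,"dy": -23,"dz": -12,"rx": 0,"ry": 0,"rz": 6.6,"hand": 85},{"dx": -28,"dy": -20,"dz": -12,"rx": 0,"ry": 0,"rz": 6.6,"hand": 85},{"dx": -30,"dy": -17,"dz": -12,"rx": 0,"ry": 0,"rz": 6.6,"hand": 85},{"dx": -32,"dy": -13,"dz": -12,"rx": 0,"ry": 0,"rz": 6.6,"hand": 85},{"dx": -33,"dy": -10,"dz": -12,"rx": 0,"ry": 0,"rz": 6.6,"hand": 85},{"dx": -34,"dy": -6,"dz": -12,"rx": 0,"ry": 0,"rz": 6.6,"hand": 85},{"dx": -34,"dy": -2,"dz": -12,"rx": 0,"ry": 0,"rz": 6.6,"hand": 85},{"dx": -34,"dy": 2,"dz": -12,"rx": 0,"ry": 0,"rz": 6.6,"hand": 85},{"dx": -34,"dy": 6,"dz": -12,"rx": 0,"ry": 0,"rz": 6.6,"hand": 85},{"dx": -33,"dy": 10,"dz": -12,"rx": 0,"ry": 0,"rz": 6.6,"hand": 85}])

```text
clock: 1.43
eef_pos: [0.3472, 0.2445, 0.3521]
eef_rot: [3.141, -0.001, 1.666]
contact_force: [-0.3, 0.7, 0.0]
finger_gap: 0.994
```

```bash
python3 - <<'E'
from h import *
plan([600,-200,360],RL([-.04,-1,0],[0,0,1]))
E
```

```text
t 1.43 pos [347.2 244.5 352.1] q [-0.91  0.35  0.34  1.76 -0.13  1.05 -0.43] F [-0.3  0.7  0. ] gap 0.994 rows 15
[-31.0, 14.0, -1.0, -0.0, -0.0, 6.5]
[-29.0, 17.0, -1.0, -0.0, -0.0, 6.5]
[-27.0, 21.0, -1.0, -0.0, -0.0, 6.5]
[-25.0, 24.0, -1.0, -0.0, -0.0, 6.5]
[-22.0, 26.0, -1.0, -0.0, -0.0, 6.5]
[-19.0, 29.0, -1.0, -0.0, -0.0, 6.5]
[-15.0, 30.0, -1.0, -0.0, -0.0, 6.5]
[-12.0, 32.0, -1.0, -0.0, -0.0, 6.5]
[-8.0, 33.0, -1.0, -0.0, -0.0, 6.5]
[-4.0, 34.0, -1.0, -0.0, -0.0, 6.5]
```

>>> arm_command(increments=[{"dx": -31,"dy": 14,"dz": -1,"rx": 0,"ry": 0,"rz": 6.5,"hand": 85},{"dx": -29,"dy": 17,"dz": -1,"rx": 0,"ry": 0,"rz": 6.5,"hand": 85},{"dx": -27,"dy": 21,"dz": -1,"rx": 0,"ry": 0,"rz": 6.5,"hand": 85},{"dx": -25,"dy": 24,"dz": -1,"rx": 0,"ry": 0,"rz": 6.5,"hand": 85},{"dx": -22,"dy": 26,"dz": -1,"rx": 0,"ry": 0,"rz": 6.5,"hand": 85},{"dx": -19,"dy": 29,"dz": -1,"rx": 0,"ry": 0,"rz": 6.5,"hand": 85},{"dx": -15,"dy": 30,"dz": -1,"rx": 0,"ry": 0,"rz": 6.5,"hand": 85},{"dx": -12,"dy": 32,"dz": -1,"rx": 0,"ry": 0,"rz": 6.5,"hand": 85},{"dx": -8,"dy": 33,"dz": -1,"rx": 0,"ry": 0,"rz": 6.5,"hand": 85},{"dx": -4,"dy": 34,"dz": -1,"rx": 0,"ry": 0,"rz": 6.5,"hand": 85}])

```text
clock: 2.27
eef_pos: [0.5184, -0.0506, 0.3615]
eef_rot: [3.141, -0.0, 0.532]
contact_force: [1.3, 2.1, 1.5]
finger_gap: 0.996
```

```bash
python3 - <<'E'
from h import *
p,R=grasp(Lo,LR,-1,up=150)
plan(p,R)
E
```

```text
t 2.27 pos [518.4 -50.6 361.5] q [-0.3   0.56  0.66  1.44 -0.35  1.26 -0.65] F [1.3 2.1 1.5] gap 0.996 rows 7
[-5.0, 26.0, 23.0, 1.2, -4.2, 4.5]
[-2.0, 26.0, 23.0, 1.2, -4.2, 4.5]
[2.0, 27.0, 22.0, 1.2, -4.2, 4.5]
[6.0, 27.0, 21.0, 1.2, -4.2, 4.5]
[9.0, 27.0, 20.0, 1.2, -4.2, 4.5]
[13.0, 26.0, 19.0, 1.2, -4.2, 4.5]
[16.0, 26.0, 17.0, 1.2, -4.2, 4.5]
```

```bash
python3 - <<'E'
from h import *
p,R=grasp(Lo,LR,-1,up=200)
plan(p,R)
E
```

```text
t 2.27 pos [518.4 -50.6 361.5] q [-0.3   0.56  0.66  1.44 -0.35  1.26 -0.65] F [1.3 2.1 1.5] gap 0.996 rows 7
[-2.0, 28.0, 17.0, 1.2, -4.2, 4.5]
[1.0, 28.0, 16.0, 1.2, -4.2, 4.5]
[4.0, 28.0, 15.0, 1.2, -4.2, 4.5]
[8.0, 28.0, 14.0, 1.2, -4.2, 4.5]
[11.0, 28.0, 13.0, 1.2, -4.2, 4.5]
[14.0, 27.0, 12.0, 1.2, -4.2, 4.5]
[17.0, 26.0, 10.0, 1.2, -4.2, 4.5]
```

>>> arm_command(increments=[{"dx": -2,"dy": 28,"dz": 17,"rx": 1.2,"ry": -4.2,"rz": 4.5,"hand": 85},{"dx": 1,"dy": 28,"dz": 16,"rx": 1.2,"ry": -4.2,"rz": 4.5,"hand": 85},{"dx": 4,"dy": 28,"dz": 15,"rx": 1.2,"ry": -4.2,"rz": 4.5,"hand": 85},{"dx": 8,"dy": 28,"dz": 14,"rx": 1.2,"ry": -4.2,"rz": 4.5,"hand": 85},{"dx": 11,"dy": 28,"dz": 13,"rx": 1.2,"ry": -4.2,"rz": 4.5,"hand": 85},{"dx": 14,"dy": 27,"dz": 12,"rx": 1.2,"ry": -4.2,"rz": 4.5,"hand": 85},{"dx": 17,"dy": 26,"dz": 10,"rx": 1.2,"ry": -4.2,"rz": 4.5,"hand": 85},{"dx": 0,"dy": 0,"dz": 0,"rx": 0,"ry": 0,"rz": 0,"hand": 85}])

```text
clock: 2.93
eef_pos: [0.5898, -0.1941, 0.2569]
eef_rot: [-3.114, 0.458, 0.082]
contact_force: [-0.4, -0.7, -0.8]
finger_gap: 0.997
```

```bash
python3 - <<'E'
from h import *
p,R=grasp(Lo,LR,-1,up=60)
plan(p,R)
print((now()[2].inv()*R).as_rotvec(degrees=True))
E
```

```text
t 2.93 pos [ 589.8 -194.1  256.9] q [ 0.11  1.13  0.54  0.56 -0.29  1.94 -1.07] F [-0.4 -0.7 -0.8] gap 0.997 rows 5
[1.0, 6.0, 29.0, 0.3, -0.7, 1.2]
[2.0, 6.0, 29.0, 0.3, -0.7, 1.2]
[2.0, 6.0, 29.0, 0.3, -0.7, 1.2]
[3.0, 6.0, 29.0, 0.3, -0.7, 1.2]
[3.0, 6.0, 29.0, 0.3, -0.7, 1.2]
[ 1.62478972 -3.65472713  6.06838789]
```

```bash
python3 - <<'E'
from h import *
p,d=robot.grab_frame("scene"); cv2.imwrite("pics/s1.png",p[:,:,::-1])
E
```

```text
(no output)
```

View pics/s1.png

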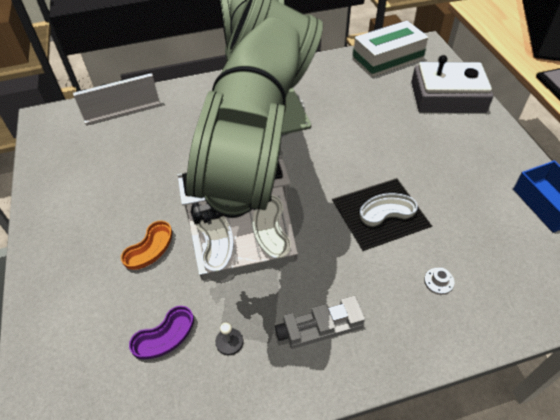

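```bash
cat > fk.py <<'E'
from h import *
import itertools
S=(-1,-1,-1,-1)
def fk(q,h,L1,L2,L3,s=S,off=None):
    z=np.array([0,0,1.]);q=np.asarray(q)
    R=Ro.from_euler('z',s[0]*q[0]);p=np.array([0,0,h])
    R=R*Ro.from_euler('y',q[1]);p1=p+R.apply(L1*z)
    R=R*Ro.from_euler('z',s[1]*q[2])*Ro.from_euler('y',q[3]);p2=p1+R.apply(L2*z)
    R=R*Ro.from_euler('z',s[2]*q[4])*Ro.from_euler('y',q[5])*Ro.from_euler('z',s[3]*q[6]);p3=p2+R.apply(L3*z)
    return p1,p2,p3,R
E
python3 - <<'E'
from fk import *
D=[([-1.29471157,.70707813,-.02758178,1.48497165,.02200913,.95090886,-.07549301],[.1796,.54596,.23085]),
([-.91,.35,.34,1.76,-.13,1.05,-.43],[.3472,.2445,.3521]),([-.3,.56,.66,1.44,-.35,1.26,-.65],[.5184,-.0506,.3615])]
o=robot.get_obs();D.append((o['joint_pos'],o['eef_pos']))
for s in itertools.product((1,-1),repeat=4):
    if s[3]==1: continue
    f=lambda v:np.concatenate([fk(q,*v,s=s)[2]-p for q,p in D])
    r=least_squares(f,[.36,.42,.4,.3]);
    if r.cost<1e-3: print(s,r.cost,r.x)
E
python3 - <<'E'
from h import *
import itertools
D=[([-1.29471157,.70707813,-.02758178,1.48497165,.02200913,.95090886,-.07549301],[.1796,.54596,.23085],[-3.1405,0,2.8238]),
([-.91,.35,.34,1.76,-.13,1.05,-.43],[.3472,.2445,.3521],[3.141,-.001,1.666]),([-.3,.56,.66,1.44,-.35,1.26,-.65],[.5184,-.0506,.3615],[3.141,0,.532])]
o=robot.get_obs();D.append((o['joint_pos'],o['eef_pos'],o['eef_rot']))
# first orientation only
res=[]
for s in itertools.product((1,-1),repeat=7):
    def Rq(q):
        R=Ro.identity()
        for a,b,c in zip('zyzyzyz',s,q): R=R*Ro.from_euler(a,b*c)
        return R
    # R_meas = Rz(al) Rq Rf
    def f(v):
        return np.concatenate([(Ro.from_euler('xyz',e).inv()*Ro.from_euler('z',v[0])*Rq(q)*Ro.from_rotvec(v[1:4])).as_rotvec() for q,p,e in D])
    for i in ([0,0,0,0],[0,0,0,1.6],[0,0,0,-1.6],[0,3.,0,0]):
        r=least_squares(f,i); res.append((r.cost,s,r.x.round(3)))
res.sort(key=lambda t:t[0])
for x in res[:6]: print(x)
E
```

```text
(np.float64(1.1616876911545667e-05), (-1, 1, -1, 1, -1, 1, -1), array([ 3.000e-03, -2.000e-03, -2.000e-03, -4.711e+00]))
(np.float64(1.1616876911546891e-05), (-1, -1, -1, -1, -1, -1, -1), array([-3.139e+00,  1.000e-03, -1.000e-03, -1.569e+00]))
(np.float64(1.1616876911547218e-05), (-1, 1, -1, 1, -1, 1, -1), array([3.000e-03, 1.000e-03, 1.000e-03, 1.572e+00]))
(np.float64(1.161687691154727e-05), (-1, 1, -1, 1, -1, 1, -1), array([3.000e-03, 1.000e-03, 1.000e-03, 1.572e+00]))
(np.float64(1.1616876911547632e-05), (-1, -1, -1, -1, -1, -1, -1), array([ 3.144e+00, -2.000e-03,  2.000e-03,  4.714e+00]))
(np.float64(1.1616876911550332e-05), (-1, 1, -1, 1, -1, 1, -1), array([3.000e-03, 1.000e-03, 1.000e-03, 1.572e+00]))
```

```bash
python3 - <<'E'
from h import *
D=[([-1.29471157,.70707813,-.02758178,1.48497165,.02200913,.95090886,-.07549301],[.1796,.54596,.23085]),
([-.91,.35,.34,1.76,-.13,1.05,-.43],[.3472,.2445,.3521]),([-.3,.56,.66,1.44,-.35,1.26,-.65],[.5184,-.0506,.3615])]
o=robot.get_obs();D.append((o['joint_pos'],o['eef_pos']))
A=[];b=[]
for q,p in D:
    R=[Ro.identity()]
    for a,s,c in zip('zyzyzyz',(-1,1,-1,1,-1,1,-1),q): R.append(R[-1]*Ro.from_euler(a,s*c))
    M=[r.as_matrix() for r in R]
    A.append(np.c_[M[1][:,2],M[3][:,0],M[3][:,2],M[4][:,0],M[5][:,2],M[6][:,0],M[6][:,2]]);b.append(p)
A=np.vstack(A);b=np.concatenate(b);x,r,k,sv=np.linalg.lstsq(A,b,rcond=None)
print(x.round(4),r,k,sv.round(2),(A@x-b).round(3))
E
```

```text
[ 0.3986 -0.0046  0.4951  0.0425  0.3041 -0.0268  0.3299] [0.0016195] 7 [3.9  3.39 0.69 0.66 0.55 0.24 0.11] [-0.034  0.002  0.006 -0.008  0.018 -0.004  0.005  0.001 -0.002  0.
 -0.002  0.   ]
```

>>> arm_command(increments=[{"dx": 1,"dy": 6,"dz": 29,"rx": 0.3,"ry": -0.7,"rz": 1.2,"hand": 85},{"dx": 2,"dy": 6,"dz": 29,"rx": 0.3,"ry": -0.7,"rz": 1.2,"hand": 85},{"dx": 2,"dy": 6,"dz": 29,"rx": 0.3,"ry": -0.7,"rz": 1.2,"hand": 85},{"dx": 3,"dy": 6,"dz": 29,"rx": 0.3,"ry": -0.7,"rz": 1.2,"hand": 85},{"dx": 3,"dy": 6,"dz": 29,"rx": 0.3,"ry": -0.7,"rz": 1.2,"hand": 85},{"dx": 0,"dy": 0,"dz": 0,"rx": 0,"ry": 0,"rz": 0,"hand": 85},{"dx": 0,"dy": 0,"dz": 0,"rx": 0,"ry": 0,"rz": 0,"hand": 85}])

```text
clock: 3.57
eef_pos: [0.5343, -0.223, 0.1283]
eef_rot: [3.135, 0.513, -0.034]
contact_force: [-0.4, 1.0, 0.3]
finger_gap: 0.998
```

```bash
python3 - <<'E'
from h import *
p,R=grasp(Lo,LR,-1,up=30)
plan(p,R)
print((now()[2].inv()*R).as_rotvec(degrees=True), p)
E
```

```text
t 3.57 pos [ 534.3 -223.   128.3] q [ 0.1   1.18  0.57  0.97 -0.31  1.56 -1.05] F [-0.4  1.   0.3] gap 0.998 rows 2
[0.0, 0.0, 18.0, 0.2, -0.3, 0.1]
[0.0, 0.0, 18.0, 0.2, -0.3, 0.1]
[ 0.44032525 -0.61376466  0.14569169] [ 516.94861026 -222.70743567   97.16877296]
```

>>> arm_command(increments=[{"dx": 0,"dy": 0,"dz": 18,"rx": 0.2,"ry": -0.3,"rz": 0.1,"hand": 85},{"dx": 0,"dy": 0,"dz": 18,"rx": 0.2,"ry": -0.3,"rz": 0.1,"hand": 85},{"dx": 0,"dy": 0,"dz": 15,"rx": 0,"ry": 0,"rz": 0,"hand": 85},{"dx": 0,"dy": 0,"dz": 10,"rx": 0,"ry": 0,"rz": 0,"hand": 85},{"dx": 0,"dy": 0,"dz": 5,"rx": 0,"ry": 0,"rz": 0,"hand": 85},{"dx": 0,"dy": 0,"dz": 0,"rx": 0,"ry": 0,"rz": 0,"hand": 85}])

```text
clock: 4.07
eef_pos: [0.5022, -0.222, 0.0711]
eef_rot: [3.141, 0.522, -0.037]
contact_force: [1.2, 0.5, 0.1]
finger_gap: 0.993
```

```bash
python3 - <<'E'
from h import *
p,R=grasp(Lo,LR,-1,up=0)
plan(p,R)
print((now()[2].inv()*R).as_rotvec(degrees=True), p)
im,d=robot.grab_frame("scene"); cv2.imwrite("pics/s2.png",cv2.resize(im[150:290,165:305,::-1],None,fx=4,fy=4,interpolation=cv2.INTER_CUBIC))
E
```

```text
t 4.07 pos [ 502.2 -222.    71.1] q [ 0.09  1.21  0.55  1.15 -0.32  1.38 -1.02] F [1.2 0.5 0.1] gap 0.993 rows 1
[-0.0, 0.0, -0.0, 0.0, -0.1, -0.0]
[ 0.03689592 -0.07899432 -0.02950317] [ 501.95868436 -222.15778004   71.18801085]
```

View pics/s2.png

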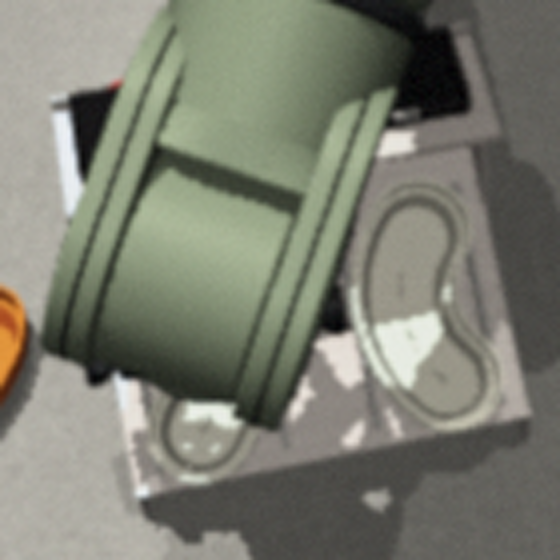

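The wrist hides the grasp in the left lane, but the pose matches and there is no contact force. Closing now.

>>> arm_command(increments=[{"dx": 0,"dy": 0,"dz": 0,"rx": 0,"ry": 0,"rz": 0,"hand": 70},{"dx": 0,"dy": 0,"dz": 0,"rx": 0,"ry": 0,"rz": 0,"hand": 64},{"dx": 0,"dy": 0,"dz": 0,"rx": 0,"ry": 0,"rz": 0,"hand": 58},{"dx": 0,"dy": 0,"dz": 0,"rx": 0,"ry": 0,"rz": 0,"hand": 50},{"dx": 0,"dy": 0,"dz": 0,"rx": 0,"ry": 0,"rz": 0,"hand": 50},{"dx": 0,"dy": 0,"dz": 0,"rx": 0,"ry": 0,"rz": 0,"hand": 50},{"dx": 0,"dy": 0,"dz": 0,"rx": 0,"ry": 0,"rz": 0,"hand": 50}])

```text
clock: 4.7
eef_pos: [0.5024, -0.2221, 0.0711]
eef_rot: [3.141, 0.522, -0.038]
contact_force: [4.3, 3.2, 13.9]
finger_gap: 0.714
```

>>> arm_command(increments=[{"dx": 0,"dy": 0,"dz": -3,"rx": 0,"ry": 0,"rz": 0,"hand": 40},{"dx": 0,"dy": 0,"dz": -5,"rx": 0,"ry": 0,"rz": 0,"hand": 40},{"dx": 0,"dy": 0,"dz": -6,"rx": 0,"ry": 0,"rz": 0,"hand": 40},{"dx": 0,"dy": 0,"dz": -6,"rx": 0,"ry": 0,"rz": 0,"hand": 40},{"dx": 0,"dy": 0,"dz": 0,"rx": 0,"ry": 0,"rz": 0,"hand": 40}])

```text
clock: 5.12
eef_pos: [0.5122, -0.2229, 0.0882]
eef_rot: [3.14, 0.523, -0.038]
contact_force: [0.4, -0.3, -0.6]
finger_gap: 0.713
```

```bash
python3 - <<'E'
from h import *
im,d=robot.grab_frame("scene"); cv2.imwrite("pics/s3.png",cv2.resize(im[150:290,165:305,::-1],None,fx=4,fy=4,interpolation=cv2.INTER_CUBIC))
print(robot.get_obs())
E
```

```text
{'clock': 5.1667, 'joint_pos': array([ 0.09451864,  1.20208268,  0.55561546,  1.09362578, -0.31441165,
        1.43994639, -1.0338247 ]), 'joint_velocities': array([ 0.00103036,  0.00998192, -0.00480005,  0.0268015 , -0.00070964,
       -0.01913464,  0.00103813]), 'joint_torque': array([-1.61979245e-01, -1.11753109e+02,  1.52767378e+01, -1.89367479e+01,
        1.32430527e+00,  2.59729989e+00, -8.76028952e-02]), 'eef_pos': array([ 0.51179534, -0.22280304,  0.08762097]), 'eef_rot': array([ 3.14071484,  0.52339066, -0.03812779]), 'contact_force': array([-0.31589962, -0.49128989, -0.71949931]), 'wrist_torque': array([-0.00788847, -0.63584696, -0.01179105]), 'finger_gap': 0.7155452822244108}
```

View pics/s3.png

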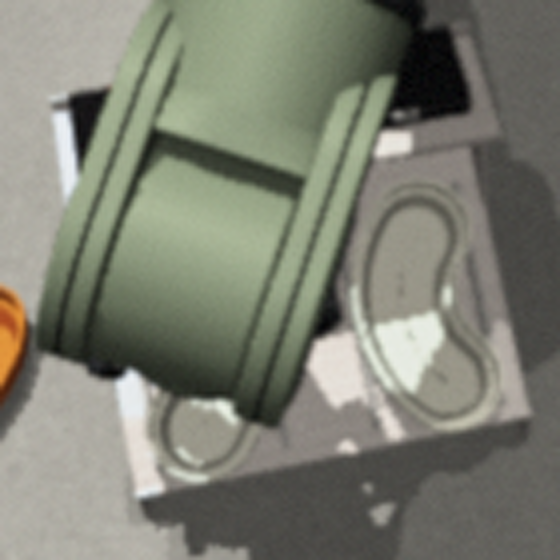

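>>> arm_command(increments=[{"dx": 8,"dy": 0,"dz": -5,"rx": 0,"ry": 0,"rz": 0,"hand": 40},{"dx": 16,"dy": 0,"dz": -9.5,"rx": 0,"ry": 0,"rz": 0,"hand": 40},{"dx": 16,"dy": 0,"dz": -9.5,"rx": 0,"ry": 0,"rz": 0,"hand": 40},{"dx": 16,"dy": 0,"dz": -9.5,"rx": 0,"ry": 0,"rz": 0,"hand": 40},{"dx": 8,"dy": 0,"dz": -5,"rx": 0,"ry": 0,"rz": 0,"hand": 40},{"dx": -7,"dy": 0,"dz": -13,"rx": 0,"ry": 0,"rz": 0,"hand": 40},{"dx": -14,"dy": 0,"dz": -25,"rx": 0,"ry": 0,"rz": 0,"hand": 40},{"dx": -14,"dy": 0,"dz": -25,"rx": 0,"ry": 0,"rz": 0,"hand": 40},{"dx": -10,"dy": 0,"dz": -18,"rx": 0,"ry": 0,"rz": 0,"hand": 40}])

```text
clock: 5.92
eef_pos: [0.5876, -0.2256, 0.1832]
eef_rot: [3.14, 0.523, -0.038]
contact_force: [1.4, 0.4, -0.0]
finger_gap: 0.718
```

```bash
python3 - <<'E'
from h import *
im,d=robot.grab_frame("scene"); cv2.imwrite("pics/s4.png",im[:,:,::-1])
p=now()[1]
plan([600,-150,300],RL([-.04,-1,0],[0,0,1]))
E
```

```text
t 5.97 pos [ 588.3 -226.1  186.4] q [ 0.17  1.25  0.56  0.49 -0.33  1.94 -1.15] F [ 0.3 -0.7  3.4] gap 0.714 rows 5
[-10.0, -15.0, -21.0, 0.0, 6.0, 0.0]
[-8.0, -15.0, -22.0, 0.0, 6.0, 0.0]
[-5.0, -15.0, -22.0, 0.0, 6.0, 0.0]
[-3.0, -15.0, -23.0, 0.0, 6.0, 0.0]
[-1.0, -15.0, -23.0, 0.0, 6.0, 0.0]
```

View pics/s4.png

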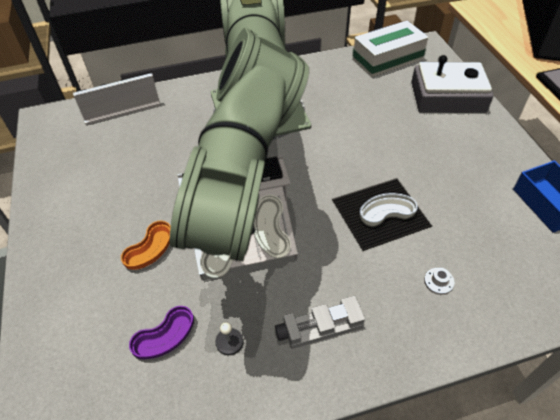

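>>> arm_command(increments=[{"dx": -10,"dy": -15,"dz": -21,"rx": 0,"ry": 6,"rz": 0,"hand": 40},{"dx": -8,"dy": -15,"dz": -22,"rx": 0,"ry": 6,"rz": 0,"hand": 40},{"dx": -5,"dy": -15,"dz": -22,"rx": 0,"ry": 6,"rz": 0,"hand": 40},{"dx": -3,"dy": -15,"dz": -23,"rx": 0,"ry": 6,"rz": 0,"hand": 40},{"dx": -1,"dy": -15,"dz": -23,"rx": 0,"ry": 6,"rz": 0,"hand": 40}])

```text
clock: 6.38
eef_pos: [0.6021, -0.1552, 0.2896]
eef_rot: [3.141, 0.029, -0.038]
contact_force: [2.2, -0.0, -0.3]
finger_gap: 0.709
```

```bash
python3 - <<'E'
from h import *
p,R=grasp(Bo,BR,-1,up=15+110,lift=2.5)
print(p)
plan(p,R)
E
```

```text
[495.30129459 211.34834545 136.3       ]
t 6.38 pos [ 602.1 -155.2  289.6] q [-0.03  0.81  0.57  1.16 -0.4   1.31 -1.1 ] F [ 2.2 -0.  -0.3] gap 0.709 rows 14
[-8.0, -26.0, 11.0, -0.1, 0.1, -6.5]
[-5.0, -27.0, 11.0, -0.1, 0.1, -6.5]
[-2.0, -27.0, 11.0, -0.1, 0.1, -6.5]
[1.0, -27.0, 11.0, -0.1, 0.1, -6.5]
[4.0, -27.0, 11.0, -0.1, 0.1, -6.5]
[7.0, -26.0, 11.0, -0.1, 0.1, -6.5]
[10.0, -25.0, 11.0, -0.1, 0.1, -6.5]
[13.0, -24.0, 11.0, -0.1, 0.1, -6.5]
[15.0, -23.0, 11.0, -0.1, 0.1, -6.5]
[18.0, -21.0, 11.0, -0.1, 0.1, -6.5]
```

>>> arm_command(increments=[{"dx": -8,"dy": -26,"dz": 2,"rx": 0,"ry": 0.1,"rz": -6.5,"hand": 40},{"dx": -5,"dy": -27,"dz": 2,"rx": 0,"ry": 0.1,"rz": -6.5,"hand": 40},{"dx": -2,"dy": -27,"dz": 2,"rx": 0,"ry": 0.1,"rz": -6.5,"hand": 40},{"dx": 1,"dy": -27,"dz": 2,"rx": 0,"ry": 0.1,"rz": -6.5,"hand": 40},{"dx": 4,"dy": -27,"dz": 4,"rx": 0,"ry": 0.1,"rz": -6.5,"hand": 40},{"dx": 7,"dy": -26,"dz": 8,"rx": 0,"ry": 0.1,"rz": -6.5,"hand": 40},{"dx": 10,"dy": -25,"dz": 11,"rx": 0,"ry": 0.1,"rz": -6.5,"hand": 40},{"dx": 13,"dy": -24,"dz": 11,"rx": 0,"ry": 0.1,"rz": -6.5,"hand": 40},{"dx": 15,"dy": -23,"dz": 11,"rx": 0,"ry": 0.1,"rz": -6.5,"hand": 40},{"dx": 18,"dy": -21,"dz": 11,"rx": 0,"ry": 0.1,"rz": -6.5,"hand": 40}])

```text
clock: 7.22
eef_pos: [0.5281, 0.1081, 0.2267]
eef_rot: [-3.119, 0.001, 1.102]
contact_force: [0.1, 0.3, -1.4]
finger_gap: 0.717
```

```bash
python3 - <<'E'
from h import *
p,R=grasp(Bo,BR,-1,up=15+110,lift=2.5)
plan(p,R)
E
```

```text
t 7.22 pos [528.1 108.1 226.7] q [-0.39  0.68  0.25  1.61 -0.22  0.9  -0.52] F [ 0.1  0.3 -1.4] gap 0.717 rows 5
[15.0, -15.0, 18.0, -0.3, -0.0, -5.2]
[17.0, -13.0, 18.0, -0.3, -0.0, -5.2]
[18.0, -12.0, 18.0, -0.3, -0.0, -5.2]
[19.0, -10.0, 18.0, -0.3, -0.0, -5.2]
[20.0, -9.0, 18.0, -0.3, -0.0, -5.2]
```

>>> arm_command(increments=[{"dx": 15,"dy": -15,"dz": 18,"rx": -0.3,"ry": 0,"rz": -5.2,"hand": 40},{"dx": 17,"dy": -13,"dz": 18,"rx": -0.3,"ry": 0,"rz": -5.2,"hand": 40},{"dx": 18,"dy": -12,"dz": 18,"rx": -0.3,"ry": 0,"rz": -5.2,"hand": 40},{"dx": 19,"dy": -10,"dz": 18,"rx": -0.3,"ry": 0,"rz": -5.2,"hand": 40},{"dx": 20,"dy": -9,"dz": 18,"rx": -0.3,"ry": 0,"rz": -5.2,"hand": 40},{"dx": 0,"dy": 0,"dz": 0,"rx": 0,"ry": 0,"rz": 0,"hand": 40},{"dx": 0,"dy": 0,"dz": 0,"rx": 0,"ry": 0,"rz": 0,"hand": 40}])

```text
clock: 7.8
eef_pos: [0.496, 0.2109, 0.1374]
eef_rot: [3.138, -0.002, 1.551]
contact_force: [0.2, -0.5, -0.5]
finger_gap: 0.713
```

```bash
python3 - <<'E'
from h import *
p,R=grasp(Bo,BR,-1,up=15+110,lift=2.5)
plan(p,R);print((now()[2].inv()*R).as_rotvec(degrees=True))
for n in("scene","top"):
    im,d=robot.grab_frame(n); np.savez(n+"5.npz",p=im,d=d)
    b=(slice(130,270),slice(310,460)) if n=="scene" else (slice(170,300),slice(130,270))
    cv2.imwrite(f"pics/{n}5.png",cv2.resize(im[b][:,:,::-1],None,fx=4,fy=4,interpolation=cv2.INTER_CUBIC))
E
```

```text
t 7.8 pos [496.  210.9 137.4] q [-0.52  0.79  0.11  1.74 -0.14  0.62 -0.35] F [ 0.2 -0.5 -0.5] gap 0.713 rows 1
[0.0, -1.0, 1.0, 0.2, -0.1, -0.1]
[ 0.18400214 -0.12553828 -0.11125799]
```

View pics/scene5.png

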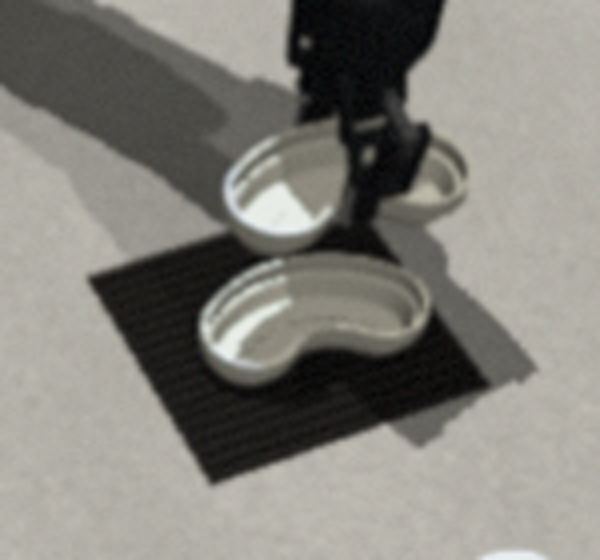

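View pics/top5.png

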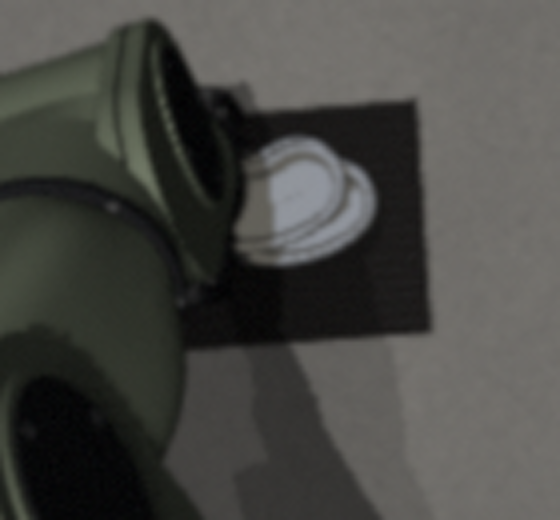

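Scene crop: the held dish hangs over the base with the same orientation. In the top crop it's shifted by perspective, as expected. Next I fit both in the same camera.

```bash
cat >> h.py <<'E'
def show(t,r):
    p,R,med,fr,n=r;print(t,p.round(1),"eul",R.as_euler('xyz',degrees=True).round(1),"med",med.round(2),"fr",fr.round(2),n)
def fitin(n,d,im,p0,zr,free,rad=95,bright=95):
    X=cloud(n,d);m=(d>0)&(np.hypot(X[...,0]*1000-p0[0],X[...,1]*1000-p0[1])<rad)&(X[...,2]*1000>zr[0])&(X[...,2]*1000<zr[1])&(im.min(2)>bright)
    return fit(X[m],p0,free)
E
python3 - <<'E'
from h import *
R0=BR.as_euler('xyz',degrees=True)
for n in("scene","top"):
    z=np.load(n+"5.npz");d,im=z['d'],z['p'];br=95 if n=="scene" else 70
    for f in([0,1,2,5],[0,1,2,3,4,5]):
        show(n+" held",fitin(n,d,im,[504,211,126,*R0],(115,175),f,bright=br))
        show(n+" base",fitin(n,d,im,[504,211,3,*R0],(10,45),f,bright=br))
E
```

```text
scene held [504.  210.8 130.5] eul [ 0.   0.  88.9] med 0.76 fr 0.94 816
scene base [504.  211.6   6.8] eul [ 0.   0.  88.9] med 0.79 fr 0.92 615
scene held [503.9 210.9 130.5] eul [ 0.3 -0.1 89. ] med 0.75 fr 0.94 816
scene base [504.9 211.5   7.4] eul [-2.2  0.4 88.8] med 0.74 fr 0.92 615
top held [506.7 209.7 131.2] eul [ 0.   0.  85.7] med 0.77 fr 0.92 544
top base [505.2 213.3   5.4] eul [ 0.  0. 87.] med 0.7 fr 0.95 137
top held [504.7 211.2 131.1] eul [ 0.9  0.3 86.5] med 0.79 fr 0.92 544
top base [506.8 212.    7.9] eul [-4.4 -1.6 88.5] med 0.59 fr 0.96 137
```

>>> arm_command(increments=[{"dx": 0,"dy": 0,"dz": 15,"rx": 0.2,"ry": 0,"rz": 0,"hand": 40},{"dx": 0,"dy": 0,"dz": 20,"rx": 0,"ry": 0,"rz": 0,"hand": 40},{"dx": 0,"dy": 0,"dz": 20,"rx": 0,"ry": 0,"rz": 0,"hand": 40},{"dx": 0,"dy": 0,"dz": 15,"rx": 0,"ry": 0,"rz": 0,"hand": 40},{"dx": 0,"dy": 0,"dz": 10,"rx": 0,"ry": 0,"rz": 0,"hand": 40},{"dx": 0,"dy": 0,"dz": 4,"rx": 0,"ry": 0,"rz": 0,"hand": 40},{"dx": 0,"dy": 0,"dz": 0,"rx": 0,"ry": 0,"rz": 0,"hand": 40}])

```text
clock: 8.48
eef_pos: [0.4971, 0.2102, 0.0541]
eef_rot: [3.14, -0.002, 1.549]
contact_force: [-0.7, 0.8, 0.5]
finger_gap: 0.713
```

```bash
python3 - <<'E'
from h import *
p,R=grasp(Bo,BR,-1,up=15,lift=2.5)
plan(p,R);print((now()[2].inv()*R).as_rotvec(degrees=True))
R0=BR.as_euler('xyz',degrees=True)
n="scene"
im,d=robot.grab_frame(n); np.savez(n+"6.npz",p=im,d=d)
cv2.imwrite(f"pics/{n}6.png",cv2.resize(im[130:270,310:460][:,:,::-1],None,fx=4,fy=4,interpolation=cv2.INTER_CUBIC))
show("held",fitin(n,d,im,[504,211,41,*R0],(45,85),[0,1,2,5]))
E
```

```text
t 8.48 pos [497.1 210.2  54.1] q [-0.5   0.93  0.08  1.78 -0.16  0.43 -0.33] F [-0.7  0.8  0.5] gap 0.713 rows 1
[1.0, -2.0, 28.0, 0.1, -0.1, -0.2]
[ 0.07008797 -0.14210891 -0.24162215]
held [505.6 210.9  47.5] eul [ 0.   0.  87.5] med 0.78 fr 0.94 771
```

View pics/scene6.png

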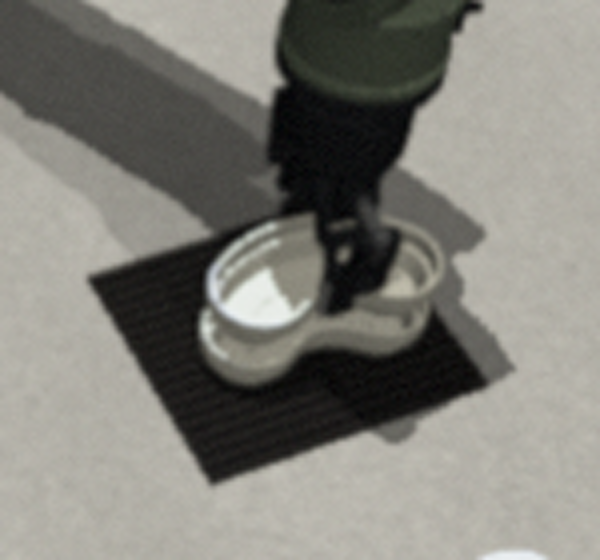

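>>> arm_command(increments=[{"dx": 0.5,"dy": -1.3,"dz": 5,"rx": 0,"ry": -0.1,"rz": -0.3,"hand": 40},{"dx": 0,"dy": 0,"dz": 5,"rx": 0,"ry": 0,"rz": 0,"hand": 40},{"dx": 0,"dy": 0,"dz": 5,"rx": 0,"ry": 0,"rz": 0,"hand": 40},{"dx": 0,"dy": 0,"dz": 3,"rx": 0,"ry": 0,"rz": 0,"hand": 40},{"dx": 0,"dy": 0,"dz": 0,"rx": 0,"ry": 0,"rz": 0,"hand": 40}])

```text
clock: 8.95
eef_pos: [0.4955, 0.2112, 0.0355]
eef_rot: [3.141, -0.001, 1.555]
contact_force: [-0.5, -1.1, -1.4]
finger_gap: 0.715
```

```bash
python3 - <<'E'
from h import *
p,R=grasp(Bo,BR,-1,up=15,lift=2.5)
plan(p,R);print((now()[2].inv()*R).as_rotvec(degrees=True))
E
```

```text
t 8.95 pos [495.5 211.2  35.5] q [-0.5   0.96  0.07  1.79 -0.16  0.39 -0.33] F [-0.5 -1.1 -1.4] gap 0.715 rows 1
[0.0, -0.0, 9.0, 0.0, -0.0, 0.1]
[ 0.04140003 -0.04602755  0.11831088]
```

>>> arm_command(increments=[{"dx": 0,"dy": 0,"dz": 2,"rx": 0,"ry": 0,"rz": 0.1,"hand": 40},{"dx": 0,"dy": 0,"dz": 2,"rx": 0,"ry": 0,"rz": 0,"hand": 40},{"dx": 0,"dy": 0,"dz": 1,"rx": 0,"ry": 0,"rz": 0,"hand": 40},{"dx": 0,"dy": 0,"dz": 0,"rx": 0,"ry": 0,"rz": 0,"hand": 40}])

```text
clock: 9.28
eef_pos: [0.4957, 0.2112, 0.031]
eef_rot: [3.14, -0.001, 1.554]
contact_force: [-0.2, 0.2, -1.3]
finger_gap: 0.716
```

>>> arm_command(increments=[{"dx": 0,"dy": 0,"dz": 1,"rx": 0,"ry": 0,"rz": 0,"hand": 40},{"dx": 0,"dy": 0,"dz": 1,"rx": 0,"ry": 0,"rz": 0,"hand": 40},{"dx": 0,"dy": 0,"dz": 0,"rx": 0,"ry": 0,"rz": 0,"hand": 40}])

```text
clock: 9.53
eef_pos: [0.4957, 0.2113, 0.029]
eef_rot: [3.14, -0.001, 1.554]
contact_force: [0.0, 0.6, -1.3]
finger_gap: 0.713
```

>>> arm_command(increments=[{"dx": 0,"dy": 0,"dz": 1,"rx": 0,"ry": 0,"rz": 0,"hand": 40},{"dx": 0,"dy": 0,"dz": 0,"rx": 0,"ry": 0,"rz": 0,"hand": 40}])

```text
clock: 9.7
eef_pos: [0.4957, 0.2113, 0.0281]
eef_rot: [3.14, -0.001, 1.554]
contact_force: [0.1, -0.6, -0.1]
finger_gap: 0.712
```

```bash
python3 - <<'E'
from h import *
R0=BR.as_euler('xyz',degrees=True)
n="scene"
im,d=robot.grab_frame(n)
cv2.imwrite(f"pics/{n}7.png",cv2.resize(im[150:250,330:440][:,:,::-1],None,fx=5,fy=5,interpolation=cv2.INTER_CUBIC))
show("held",fitin(n,d,im,[504,211,18,*R0],(36,70),[0,1,2,5]));print(robot.get_obs()['contact_force'])
E
```

```text
held [503.9 211.4  21.6] eul [ 0.  0. 89.] med 0.71 fr 0.92 363
[ 0.69508926  0.35891534 -0.65697507]
```

View pics/scene7.png

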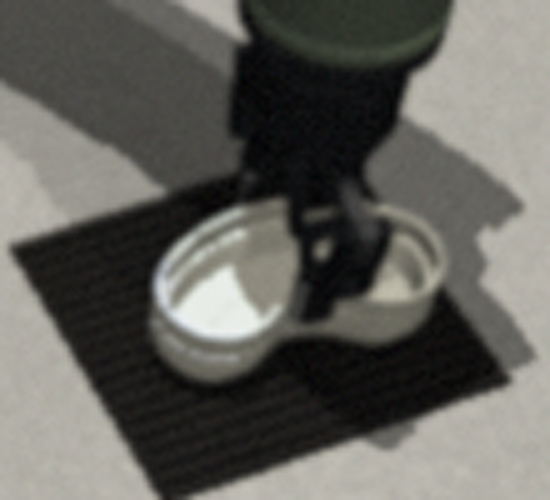

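The dish is nested almost home, with a fitted height of +15.3. I'll lower it in half-millimetre steps until there is contact.

>>> arm_command(increments=[{"dx": 0,"dy": 0,"dz": 0.5,"rx": 0,"ry": 0,"rz": 0,"hand": 40},{"dx": 0,"dy": 0,"dz": 0.5,"rx": 0,"ry": 0,"rz": 0,"hand": 40},{"dx": 0,"dy": 0,"dz": 0,"rx": 0,"ry": 0,"rz": 0,"hand": 40}])

```text
clock: 10.0
eef_pos: [0.4958, 0.2113, 0.0272]
eef_rot: [3.14, -0.001, 1.554]
contact_force: [0.3, 0.3, 1.1]
finger_gap: 0.716
```

>>> arm_command(increments=[{"dx": 0,"dy": 0,"dz": 0.5,"rx": 0,"ry": 0,"rz": 0,"hand": 40},{"dx": 0,"dy": 0,"dz": 0,"rx": 0,"ry": 0,"rz": 0,"hand": 40}])

```text
clock: 10.17
eef_pos: [0.496, 0.2113, 0.0269]
eef_rot: [3.14, -0.001, 1.554]
contact_force: [0.1, -0.7, 6.7]
finger_gap: 0.716
```

>>> arm_command(increments=[{"dx": 0,"dy": 0,"dz": 0,"rx": 0,"ry": 0,"rz": 0,"hand": 64},{"dx": 0,"dy": 0,"dz": 0,"rx": 0,"ry": 0,"rz": 0,"hand": 70},{"dx": 0,"dy": 0,"dz": 0,"rx": 0,"ry": 0,"rz": 0,"hand": 78},{"dx": 0,"dy": 0,"dz": 0,"rx": 0,"ry": 0,"rz": 0,"hand": 85},{"dx": 0,"dy": 0,"dz": 0,"rx": 0,"ry": 0,"rz": 0,"hand": 85},{"dx": 0,"dy": 0,"dz": 0,"rx": 0,"ry": 0,"rz": 0,"hand": 85}])

```text
clock: 10.67
eef_pos: [0.4957, 0.2113, 0.0266]
eef_rot: [3.14, -0.001, 1.554]
contact_force: [-0.1, -0.2, -0.3]
finger_gap: 0.993
```

>>> arm_command(increments=[{"dx": 0,"dy": 0,"dz": -10,"rx": 0,"ry": 0,"rz": 0,"hand": 85},{"dx": 0,"dy": 0,"dz": -20,"rx": 0,"ry": 0,"rz": 0,"hand": 85},{"dx": 0,"dy": 0,"dz": -30,"rx": 0,"ry": 0,"rz": 0,"hand": 85},{"dx": 0,"dy": 0,"dz": -35,"rx": 0,"ry": 0,"rz": 0,"hand": 85},{"dx": 0,"dy": 0,"dz": -35,"rx": 0,"ry": 0,"rz": 0,"hand": 85},{"dx": 0,"dy": 0,"dz": -35,"rx": 0,"ry": 0,"rz": 0,"hand": 85},{"dx": 0,"dy": 0,"dz": -35,"rx": 0,"ry": 0,"rz": 0,"hand": 85},{"dx": 0,"dy": 0,"dz": -35,"rx": 0,"ry": 0,"rz": 0,"hand": 85},{"dx": 0,"dy": 0,"dz": -35,"rx": 0,"ry": 0,"rz": 0,"hand": 85}])

```text
clock: 11.42
eef_pos: [0.4948, 0.2107, 0.2994]
eef_rot: [3.14, -0.001, 1.554]
contact_force: [0.8, 1.2, -0.2]
finger_gap: 0.997
```

```bash
python3 - <<'E'
from h import *
R0=BR.as_euler('xyz',degrees=True)
n="scene"
im,d=robot.grab_frame(n);np.savez("scene8.npz",p=im,d=d)
cv2.imwrite(f"pics/{n}8.png",im[:,:,::-1])
for f in([0,1,2,5],[0,1,2,3,4,5]):
    show("nest1",fitin(n,d,im,[504,211,18,*R0],(36,70),f))
    show("R dish",fitin(n,d,im,[*Ro_,*RR.as_euler('xyz',degrees=True)],(30,140),f,rad=70))
# tool y -> +y world
plan([590,-60,340],RL([.05,1,0],[0,0,1]))
E
```

```text
nest1 [504.  211.6  21.3] eul [ 0.   0.  88.8] med 0.74 fr 0.94 431
R dish [ 501.8 -107.2   62.1] eul [  0.  -30.  178.6] med 4.75 fr 0.28 2628
nest1 [504.  211.9  21.3] eul [ 0.1 -0.3 88.8] med 0.77 fr 0.94 431
R dish [ 501.6 -111.8   63.7] eul [ 12.6 -31.1 175.7] med 4.56 fr 0.31 2628
t 11.47 pos [496.4 211.2 305.4] q [-0.55  0.57  0.17  1.5  -0.1   1.07 -0.38] F [-0.5  0.   9.9] gap 0.996 rows 13
[-21.0, 8.0, -3.0, 0.0, 0.0, -6.8]
[-21.0, 5.0, -3.0, 0.0, 0.0, -6.8]
[-22.0, 3.0, -3.0, 0.0, 0.0, -6.8]
[-22.0, -0.0, -3.0, 0.0, 0.0, -6.8]
[-22.0, -3.0, -3.0, 0.0, 0.0, -6.8]
[-21.0, -5.0, -3.0, 0.0, 0.0, -6.8]
[-21.0, -8.0, -3.0, 0.0, 0.0, -6.8]
[-20.0, -10.0, -3.0, 0.0, 0.0, -6.8]
[-18.0, -12.0, -3.0, 0.0, 0.0, -6.8]
[-17.0, -14.0, -3.0, 0.0, 0.0, -6.8]
```

View pics/scene8.png

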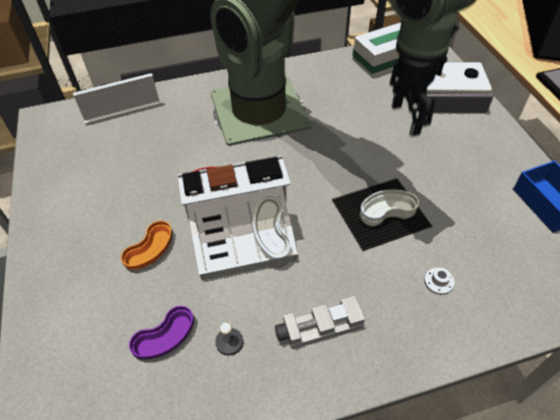

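Scene: the first dish is nested at (390,207), level at +15 mm. The right dish is still in its lane at (272,227) and the bystanders are unmoved.

>>> arm_command(increments=[{"dx": -21,"dy": 8,"dz": -5,"rx": 0,"ry": 0,"rz": -6.8,"hand": 85},{"dx": -21,"dy": 5,"dz": -5,"rx": 0,"ry": 0,"rz": -6.8,"hand": 85},{"dx": -22,"dy": 3,"dz": -5,"rx": 0,"ry": 0,"rz": -6.8,"hand": 85},{"dx": -22,"dy": 0,"dz": -5,"rx": 0,"ry": 0,"rz": -6.8,"hand": 85},{"dx": -22,"dy": -3,"dz": -5,"rx": 0,"ry": 0,"rz": -6.8,"hand": 85},{"dx": -21,"dy": -5,"dz": -5,"rx": 0,"ry": 0,"rz": -6.8,"hand": 85},{"dx": -21,"dy": -8,"dz": -5,"rx": 0,"ry": 0,"rz": -6.8,"hand": 85},{"dx": -20,"dy": -10,"dz": -5,"rx": 0,"ry": 0,"rz": -6.8,"hand": 85},{"dx": -18,"dy": -12,"dz": -3,"rx": 0,"ry": 0,"rz": -6.8,"hand": 85},{"dx": -17,"dy": -14,"dz": -3,"rx": 0,"ry": 0,"rz": -6.8,"hand": 85}])

```text
clock: 12.3
eef_pos: [0.5693, 0.002, 0.3435]
eef_rot: [3.14, 0.001, 2.746]
contact_force: [0.9, 0.1, -0.2]
finger_gap: 0.994
```

```bash
python3 - <<'E'
from h import *
z=np.load("scene8.npz");M=np.load("masks.npz");k=list(M.keys())[2]
X=cloud("scene",z['d'])[M[k]&(z['d']>0)]
for f in([0,1,2,5],[0,1,2,3,4,5]): show("R",fit(X,[*Ro_,*RR.as_euler('xyz',degrees=True)],f))
p,R=grasp(Ro_,RR,-1,up=200)
plan(p,R)
E
```

```text
R [ 504.3 -101.3   65.2] eul [  0.  -30.  177.4] med 0.8 fr 0.89 1656
R [ 504.2 -101.7   65.3] eul [  1.2 -30.1 176.9] med 0.78 fr 0.89 1656
t 12.3 pos [569.3   2.  343.5] q [ 0.03  0.6  -0.18  1.29  0.11  1.26  1.02] F [ 0.9  0.1 -0.2] gap 0.994 rows 5
[-16.0, -19.0, 20.0, 1.0, 6.0, -3.8]
[-17.0, -19.0, 18.0, 1.0, 6.0, -3.8]
[-17.0, -20.0, 17.0, 1.0, 6.0, -3.8]
[-18.0, -21.0, 16.0, 1.0, 6.0, -3.8]
[-18.0, -22.0, 14.0, 1.0, 6.0, -3.8]
```

>>> arm_command(increments=[{"dx": -16,"dy": -19,"dz": 20,"rx": 1,"ry": 6,"rz": -3.8,"hand": 85},{"dx": -17,"dy": -19,"dz": 18,"rx": 1,"ry": 6,"rz": -3.8,"hand": 85},{"dx": -17,"dy": -20,"dz": 17,"rx": 1,"ry": 6,"rz": -3.8,"hand": 85},{"dx": -18,"dy": -21,"dz": 16,"rx": 1,"ry": 6,"rz": -3.8,"hand": 85},{"dx": -18,"dy": -22,"dz": 14,"rx": 1,"ry": 6,"rz": -3.8,"hand": 85},{"dx": 0,"dy": 0,"dz": 0,"rx": 0,"ry": 0,"rz": 0,"hand": 85}])

```text
clock: 12.8
eef_pos: [0.6037, -0.1009, 0.2514]
eef_rot: [-3.13, -0.465, 3.027]
contact_force: [-0.2, -0.2, -2.0]
finger_gap: 0.998
```

```bash
python3 - <<'E'
from h import *
p,R=grasp(Ro_,RR,-1,up=60)
plan(p,R,tr_max=25);print(p,(now()[2].inv()*R).as_rotvec(degrees=True))
E
```

```text
t 12.8 pos [ 603.7 -100.9  251.4] q [ 0.14  1.09 -0.16  0.58  0.13  1.95  1.51] F [-0.2 -0.2 -2. ] gap 0.998 rows 6
[0.0, -3.0, 24.0, 0.2, 0.6, -0.5]
[-0.0, -3.0, 24.0, 0.2, 0.6, -0.5]
[-0.0, -3.0, 24.0, 0.2, 0.6, -0.5]
[-1.0, -3.0, 24.0, 0.2, 0.6, -0.5]
[-1.0, -2.0, 24.0, 0.2, 0.6, -0.5]
[-1.0, -2.0, 24.0, 0.2, 0.6, -0.5]
[ 537.44035738 -111.33435316  123.14953508] [ 0.97273399  3.33397672 -3.05697099]
```

>>> arm_command(increments=[{"dx": 0,"dy": -3,"dz": 24,"rx": 0.2,"ry": 0.6,"rz": -0.5,"hand": 85},{"dx": 0,"dy": -3,"dz": 24,"rx": 0.2,"ry": 0.6,"rz": -0.5,"hand": 85},{"dx": 0,"dy": -3,"dz": 24,"rx": 0.2,"ry": 0.6,"rz": -0.5,"hand": 85},{"dx": -1,"dy": -3,"dz": 24,"rx": 0.2,"ry": 0.6,"rz": -0.5,"hand": 85},{"dx": -1,"dy": -2,"dz": 24,"rx": 0.2,"ry": 0.6,"rz": -0.5,"hand": 85},{"dx": -1,"dy": -2,"dz": 24,"rx": 0.2,"ry": 0.6,"rz": -0.5,"hand": 85},{"dx": 0,"dy": 0,"dz": 0,"rx": 0,"ry": 0,"rz": 0,"hand": 85}])

```text
clock: 13.38
eef_pos: [0.5366, -0.1101, 0.1266]
eef_rot: [-3.136, -0.521, 3.086]
contact_force: [-0.7, 0.6, -0.0]
finger_gap: 0.995
```

```bash
python3 - <<'E'
from h import *
p,R=grasp(Ro_,RR,-1,up=0)
plan(p,R,tr_max=15);print(p,(now()[2].inv()*R).as_rotvec(degrees=True))
E
```

```text
t 13.38 pos [ 536.6 -110.1  126.6] q [ 0.19  1.08 -0.19  1.08  0.17  1.51  1.52] F [-0.7  0.6 -0. ] gap 0.995 rows 5
[-0.0, -0.0, 12.0, -0.0, 0.0, -0.0]
[-0.0, -0.0, 12.0, -0.0, 0.0, -0.0]
[-0.0, -0.0, 12.0, -0.0, 0.0, -0.0]
[-0.0, -0.0, 12.0, -0.0, 0.0, -0.0]
[-0.0, -0.0, 12.0, -0.0, 0.0, -0.0]
[ 507.48425727 -109.71198877   71.18801085] [-0.23870277  0.17061509 -0.09529027]
```

>>> arm_command(increments=[{"dx": -0.8,"dy": 0,"dz": 15,"rx": -0.2,"ry": 0.2,"rz": -0.1,"hand": 85},{"dx": -0.8,"dy": 0,"dz": 17,"rx": 0,"ry": 0,"rz": 0,"hand": 85},{"dx": -0.8,"dy": 0,"dz": 15,"rx": 0,"ry": 0,"rz": 0,"hand": 85},{"dx": 0,"dy": 0,"dz": 10,"rx": 0,"ry": 0,"rz": 0,"hand": 85},{"dx": 0,"dy": 0,"dz": 5.5,"rx": 0,"ry": 0,"rz": 0,"hand": 85},{"dx": 0,"dy": 0,"dz": 0,"rx": 0,"ry": 0,"rz": 0,"hand": 85}])

```text
clock: 13.88
eef_pos: [0.5104, -0.1084, 0.0735]
eef_rot: [-3.141, -0.519, 3.087]
contact_force: [0.1, -0.8, 0.1]
finger_gap: 0.994
```

```bash
python3 - <<'E'
from h import *
p,R=grasp(Ro_,RR,-1,up=0)
plan(p,R,tr_max=15);o,c,Rc=now();print(Rc.inv().apply(p-c),(now()[2].inv()*R).as_rotvec(degrees=True))
E
```

```text
t 13.88 pos [ 510.4 -108.4   73.5] q [ 0.2   1.11 -0.19  1.24  0.18  1.33  1.5 ] F [ 0.1 -0.8  0.1] gap 0.994 rows 1
[1.0, -1.0, 3.0, -0.0, 0.3, -0.0]
[ 1.30335005 -1.47542264  3.41769242] [-0.02932251  0.28174593 -0.02139632]
```

>>> arm_command(increments=[{"dx": 1.3,"dy": -1.5,"dz": 3,"rx": 0,"ry": 0.3,"rz": 0,"hand": 85},{"dx": 0,"dy": 0,"dz": 0,"rx": 0,"ry": 0,"rz": 0,"hand": 70},{"dx": 0,"dy": 0,"dz": 0,"rx": 0,"ry": 0,"rz": 0,"hand": 64},{"dx": 0,"dy": 0,"dz": 0,"rx": 0,"ry": 0,"rz": 0,"hand": 58},{"dx": 0,"dy": 0,"dz": 0,"rx": 0,"ry": 0,"rz": 0,"hand": 50},{"dx": 0,"dy": 0,"dz": 0,"rx": 0,"ry": 0,"rz": 0,"hand": 50},{"dx": 0,"dy": 0,"dz": 0,"rx": 0,"ry": 0,"rz": 0,"hand": 50},{"dx": 0,"dy": 0,"dz": 0,"rx": 0,"ry": 0,"rz": 0,"hand": 50}])

```text
clock: 14.55
eef_pos: [0.5083, -0.1104, 0.0718]
eef_rot: [-3.14, -0.523, 3.087]
contact_force: [2.6, -3.4, 9.5]
finger_gap: 0.712
```

>>> arm_command(increments=[{"dx": 0,"dy": 0,"dz": -3,"rx": 0,"ry": 0,"rz": 0,"hand": 40},{"dx": 0,"dy": 0,"dz": -6,"rx": 0,"ry": 0,"rz": 0,"hand": 40},{"dx": 0,"dy": 0,"dz": -6,"rx": 0,"ry": 0,"rz": 0,"hand": 40},{"dx": 0,"dy": 0,"dz": -6,"rx": 0,"ry": 0,"rz": 0,"hand": 40},{"dx": 0,"dy": 0,"dz": 0,"rx": 0,"ry": 0,"rz": 0,"hand": 40}])

```text
clock: 14.97
eef_pos: [0.519, -0.1103, 0.0901]
eef_rot: [-3.141, -0.523, 3.088]
contact_force: [0.4, -0.1, -1.1]
finger_gap: 0.711
```

>>> arm_command(increments=[{"dx": -8,"dy": 0,"dz": -5,"rx": 0,"ry": 0,"rz": 0,"hand": 40},{"dx": -16,"dy": 0,"dz": -9.5,"rx": 0,"ry": 0,"rz": 0,"hand": 40},{"dx": -16,"dy": 0,"dz": -9.5,"rx": 0,"ry": 0,"rz": 0,"hand": 40},{"dx": -16,"dy": 0,"dz": -9.5,"rx": 0,"ry": 0,"rz": 0,"hand": 40},{"dx": -8,"dy": 0,"dz": -5,"rx": 0,"ry": 0,"rz": 0,"hand": 40},{"dx": 7,"dy": 0,"dz": -13,"rx": 0,"ry": 0,"rz": 0,"hand": 40},{"dx": 14,"dy": 0,"dz": -25,"rx": 0,"ry": 0,"rz": 0,"hand": 40},{"dx": 14,"dy": 0,"dz": -25,"rx": 0,"ry": 0,"rz": 0,"hand": 40},{"dx": 10,"dy": 0,"dz": -18,"rx": 0,"ry": 0,"rz": 0,"hand": 40}])

```text
clock: 15.72
eef_pos: [0.5944, -0.1145, 0.1852]
eef_rot: [-3.141, -0.523, 3.087]
contact_force: [-0.4, -0.8, -0.5]
finger_gap: 0.717
```

```bash
python3 - <<'E'
from h import *
im,d=robot.grab_frame("scene"); cv2.imwrite("pics/s9.png",im[:,:,::-1])
plan([600,-70,300],RL([.05,1,0],[0,0,1]))
E
```

```text
t 15.77 pos [ 595.3 -114.5  188.3] q [ 0.16  1.15 -0.17  0.65  0.16  1.86  1.57] F [0.4 0.1 3.2] gap 0.715 rows 5
[11.0, 9.0, -20.0, 0.0, -5.9, -0.0]
[9.0, 9.0, -21.0, 0.0, -5.9, -0.0]
[6.0, 9.0, -21.0, 0.0, -5.9, -0.0]
[4.0, 9.0, -22.0, 0.0, -5.9, -0.0]
[2.0, 9.0, -22.0, 0.0, -5.9, -0.0]
```

View pics/s9.png

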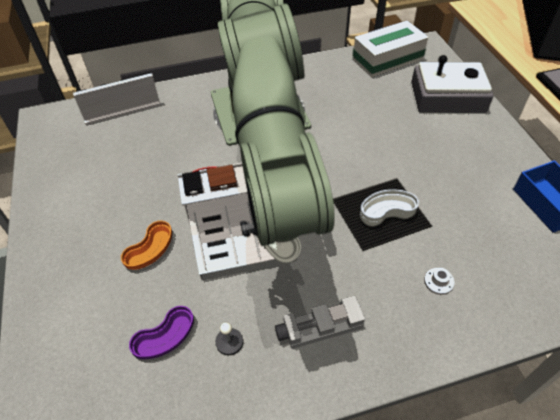

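The second dish is out of the lane, held at (285,247).

>>> arm_command(increments=[{"dx": 11,"dy": 9,"dz": -20,"rx": 0,"ry": -5.9,"rz": 0,"hand": 40},{"dx": 9,"dy": 9,"dz": -21,"rx": 0,"ry": -5.9,"rz": 0,"hand": 40},{"dx": 6,"dy": 9,"dz": -21,"rx": 0,"ry": -5.9,"rz": 0,"hand": 40},{"dx": 4,"dy": 9,"dz": -22,"rx": 0,"ry": -5.9,"rz": 0,"hand": 40},{"dx": 2,"dy": 9,"dz": -22,"rx": 0,"ry": -5.9,"rz": 0,"hand": 40},{"dx": 0,"dy": 0,"dz": 0,"rx": 0,"ry": 0,"rz": 0,"hand": 40}])

```text
clock: 16.27
eef_pos: [0.5997, -0.068, 0.3002]
eef_rot: [3.141, 0.002, 3.089]
contact_force: [1.4, 0.2, 1.4]
finger_gap: 0.716
```

```bash
python3 - <<'E'
from h import *
p,R=grasp(Bo,BR,-1,up=30+100,lift=2.5)
plan(p,R)
E
```

```text
t 16.27 pos [599.7 -68.  300.2] q [ 0.16  0.69 -0.22  1.25  0.15  1.21  1.45] F [1.4 0.2 1.4] gap 0.716 rows 13
[9.0, 21.0, 12.0, 0.0, 0.0, 6.8]
[12.0, 20.0, 12.0, 0.0, 0.0, 6.8]
[14.0, 18.0, 12.0, 0.0, 0.0, 6.8]
[16.0, 17.0, 12.0, 0.0, 0.0, 6.8]
[18.0, 15.0, 12.0, 0.0, 0.0, 6.8]
[19.0, 12.0, 12.0, 0.0, 0.0, 6.8]
[21.0, 10.0, 12.0, 0.0, 0.0, 6.8]
[22.0, 8.0, 12.0, 0.0, 0.0, 6.8]
[22.0, 5.0, 12.0, 0.0, 0.0, 6.8]
[23.0, 2.0, 12.0, 0.0, 0.0, 6.8]
```

>>> arm_command(increments=[{"dx": 9,"dy": 21,"dz": 2,"rx": 0,"ry": 0,"rz": 6.8,"hand": 40},{"dx": 12,"dy": 20,"dz": 3,"rx": 0,"ry": 0,"rz": 6.8,"hand": 40},{"dx": 14,"dy": 18,"dz": 6,"rx": 0,"ry": 0,"rz": 6.8,"hand": 40},{"dx": 16,"dy": 17,"dz": 9,"rx": 0,"ry": 0,"rz": 6.8,"hand": 40},{"dx": 18,"dy": 15,"dz": 12,"rx": 0,"ry": 0,"rz": 6.8,"hand": 40},{"dx": 19,"dy": 12,"dz": 12,"rx": 0,"ry": 0,"rz": 6.8,"hand": 40},{"dx": 21,"dy": 10,"dz": 12,"rx": 0,"ry": 0,"rz": 6.8,"hand": 40},{"dx": 22,"dy": 8,"dz": 12,"rx": 0,"ry": 0,"rz": 6.8,"hand": 40},{"dx": 22,"dy": 5,"dz": 12,"rx": 0,"ry": 0,"rz": 6.8,"hand": 40},{"dx": 23,"dy": 2,"dz": 12,"rx": 0,"ry": 0,"rz": 6.8,"hand": 40}])

```text
clock: 17.1
eef_pos: [0.5182, 0.1473, 0.2027]
eef_rot: [-3.131, -0.004, 1.895]
contact_force: [0.4, 0.9, -1.8]
finger_gap: 0.715
```

```bash
python3 - <<'E'
from h import *
p,R=grasp(Bo,BR,-1,up=30+100,lift=2.5)
plan(p,R,tr_max=25)
E
```

```text
t 17.1 pos [518.2 147.3 202.7] q [-0.41  0.7   0.14  1.65 -0.12  0.81  0.11] F [ 0.4  0.9 -1.8] gap 0.715 rows 4
[17.0, -0.0, 15.0, -0.2, -0.0, 4.9]
[17.0, -2.0, 15.0, -0.2, -0.0, 4.9]
[17.0, -3.0, 15.0, -0.2, -0.0, 4.9]
[16.0, -5.0, 15.0, -0.2, -0.0, 4.9]
```

>>> arm_command(increments=[{"dx": 17,"dy": 0,"dz": 15,"rx": -0.2,"ry": 0,"rz": 4.9,"hand": 40},{"dx": 17,"dy": -2,"dz": 15,"rx": -0.2,"ry": 0,"rz": 4.9,"hand": 40},{"dx": 17,"dy": -3,"dz": 15,"rx": -0.2,"ry": 0,"rz": 4.9,"hand": 40},{"dx": 16,"dy": -5,"dz": 15,"rx": -0.2,"ry": 0,"rz": 4.9,"hand": 40},{"dx": 0,"dy": 0,"dz": 20,"rx": 0,"ry": 0,"rz": 0,"hand": 40},{"dx": 0,"dy": 0,"dz": 20,"rx": 0,"ry": 0,"rz": 0,"hand": 40},{"dx": 0,"dy": 0,"dz": 0,"rx": 0,"ry": 0,"rz": 0,"hand": 40},{"dx": 0,"dy": 0,"dz": 0,"rx": 0,"ry": 0,"rz": 0,"hand": 40}])

```text
clock: 17.77
eef_pos: [0.4949, 0.2103, 0.1034]
eef_rot: [3.141, -0.002, 1.559]
contact_force: [0.7, -0.9, -0.5]
finger_gap: 0.714
```

```bash
python3 - <<'E'
from h import *
R0=BR.as_euler('xyz',degrees=True)
n="scene"
p,R=grasp(Bo,BR,-1,up=30,lift=2.5)
o,c,Rc=now();print(c,Rc.inv().apply(p-c),(Rc.inv()*R).as_rotvec(degrees=True))
im,d=robot.grab_frame(n)
cv2.imwrite(f"pics/{n}10.png",cv2.resize(im[130:270,310:460][:,:,::-1],None,fx=4,fy=4,interpolation=cv2.INTER_CUBIC))
zh=c[2]-9
for f in([0,1,2,5],[0,1,2,3,4,5]):
    show("held",fitin(n,d,im,[504,211,zh,*R0],(zh+6,zh+50),f))
    show("nest1",fitin(n,d,im,[504,211,18,*R0],(36,58),f))
E
```

```text
[494.8638639  210.31554411 103.43644609] [ 0.93267498  0.35733662 62.13854187] [ 0.06196808 -0.0973303   0.30215071]
held [502.9 209.9  97.4] eul [ 0.   0.  89.7] med 0.72 fr 0.93 492
nest1 [503.8 211.5  21.9] eul [ 0.   0.  89.2] med 0.72 fr 0.94 293
held [503.4 210.6  97.3] eul [-0.7 -1.1 89.5] med 0.71 fr 0.94 492
nest1 [502.9 212.6  23.2] eul [ 1.7 -1.3 89.4] med 0.69 fr 0.94 293
```

View pics/scene10.png

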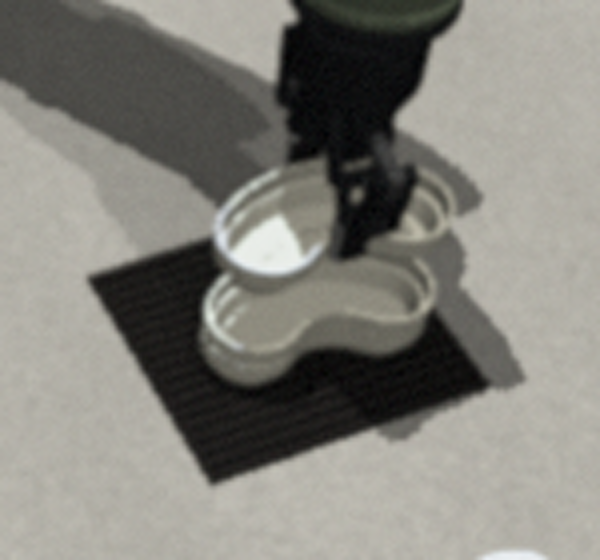

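>>> arm_command(increments=[{"dx": 1.4,"dy": 0.9,"dz": 10,"rx": 0,"ry": -0.1,"rz": 0.6,"hand": 40},{"dx": 0,"dy": 0,"dz": 14,"rx": 0,"ry": 0,"rz": 0,"hand": 40},{"dx": 0,"dy": 0,"dz": 10,"rx": 0,"ry": 0,"rz": 0,"hand": 40},{"dx": 0,"dy": 0,"dz": 5,"rx": 0,"ry": 0,"rz": 0,"hand": 40},{"dx": 0,"dy": 0,"dz": 0,"rx": 0,"ry": 0,"rz": 0,"hand": 40},{"dx": 0,"dy": 0,"dz": 0,"rx": 0,"ry": 0,"rz": 0,"hand": 40}])

```text
clock: 18.32
eef_pos: [0.4963, 0.212, 0.0649]
eef_rot: [3.139, -0.001, 1.548]
contact_force: [0.4, -0.7, -0.8]
finger_gap: 0.709
```

```bash
python3 - <<'E'
from h import *
R0=BR.as_euler('xyz',degrees=True)
n="scene"
p,R=grasp(Bo,BR,-1,up=30,lift=2.5)
o,c,Rc=now();print(c,Rc.inv().apply(p-c),(Rc.inv()*R).as_rotvec(degrees=True),o['contact_force'])
im,d=robot.grab_frame(n)
zh=c[2]-9
for lo in (6,14):
  show("held",fitin(n,d,im,[504,211,zh,*R0],(zh+lo,zh+50),[0,1,2,5]))
E
```

```text
[496.2718584  211.98048564  64.9332195 ] [-0.67288042 -1.02114987 23.62996285] [ 0.15835535 -0.04505441 -0.30752682] [ 0.43683753 -0.70198128 -0.81859651]
held [504.4 212.   59.1] eul [ 0.   0.  88.3] med 0.72 fr 0.91 488
held [504.6 210.7  58.9] eul [ 0.  0. 89.] med 0.85 fr 0.9 394
```

>>> arm_command(increments=[{"dx": -0.2,"dy": -0.4,"dz": 4,"rx": 0.1,"ry": 0,"rz": -0.2,"hand": 40},{"dx": 0,"dy": 0,"dz": 5,"rx": 0,"ry": 0,"rz": 0,"hand": 40},{"dx": 0,"dy": 0,"dz": 5,"rx": 0,"ry": 0,"rz": 0,"hand": 40},{"dx": 0,"dy": 0,"dz": 3,"rx": 0,"ry": 0,"rz": 0,"hand": 40},{"dx": 0,"dy": 0,"dz": 0,"rx": 0,"ry": 0,"rz": 0,"hand": 40}])

```text
clock: 18.78
eef_pos: [0.4955, 0.2117, 0.047]
eef_rot: [3.142, -0.0, 1.552]
contact_force: [0.1, 0.3, -1.4]
finger_gap: 0.715
```

```bash
python3 - <<'E'
from h import *
R0=BR.as_euler('xyz',degrees=True)
n="scene"
p,R=grasp(Bo,BR,-1,up=30,lift=2.5)
o,c,Rc=now();print(c,Rc.inv().apply(p-c),(Rc.inv()*R).as_rotvec(degrees=True),o['contact_force'])
im,d=robot.grab_frame(n)
zh=c[2]-9
show("held",fitin(n,d,im,[504,211,zh,*R0],(zh+14,zh+50),[0,1,2,5]))
E
```

```text
[495.46544931 211.74906186  46.98211474] [-0.4062166  -0.15659689  5.68193751] [ 0.0012499  -0.02459749 -0.09386947] [ 0.0500445   0.29760754 -1.40747438]
held [504.2 210.7  39.7] eul [ 0.   0.  89.6] med 0.78 fr 0.89 407
```

>>> arm_command(increments=[{"dx": -0.2,"dy": 0,"dz": 1,"rx": 0,"ry": 0,"rz": 0,"hand": 40},{"dx": 0,"dy": 0,"dz": 1,"rx": 0,"ry": 0,"rz": 0,"hand": 40},{"dx": 0,"dy": 0,"dz": 0.7,"rx": 0,"ry": 0,"rz": 0,"hand": 40},{"dx": 0,"dy": 0,"dz": 0,"rx": 0,"ry": 0,"rz": 0,"hand": 40}])

```text
clock: 19.17
eef_pos: [0.4958, 0.2116, 0.045]
eef_rot: [3.141, -0.001, 1.552]
contact_force: [-0.2, -0.2, -1.6]
finger_gap: 0.714
```

>>> arm_command(increments=[{"dx": 0,"dy": 0,"dz": 1,"rx": 0,"ry": 0,"rz": 0,"hand": 40},{"dx": 0,"dy": 0,"dz": 0,"rx": 0,"ry": 0,"rz": 0,"hand": 40}])

```text
clock: 19.33
eef_pos: [0.4958, 0.2117, 0.044]
eef_rot: [3.141, -0.001, 1.552]
contact_force: [-0.0, 0.2, -1.3]
finger_gap: 0.714
```

>>> arm_command(increments=[{"dx": 0,"dy": 0,"dz": 1,"rx": 0,"ry": 0,"rz": 0,"hand": 40},{"dx": 0,"dy": 0,"dz": 0,"rx": 0,"ry": 0,"rz": 0,"hand": 40}])

```text
clock: 19.5
eef_pos: [0.4958, 0.2117, 0.0429]
eef_rot: [3.141, -0.001, 1.552]
contact_force: [0.1, 0.7, -0.9]
finger_gap: 0.714
```

>>> arm_command(increments=[{"dx": 0,"dy": 0,"dz": 0.7,"rx": 0,"ry": 0,"rz": 0,"hand": 40},{"dx": 0,"dy": 0,"dz": 0,"rx": 0,"ry": 0,"rz": 0,"hand": 40}])

```text
clock: 19.67
eef_pos: [0.4959, 0.2117, 0.0425]
eef_rot: [3.14, -0.001, 1.552]
contact_force: [-0.4, -0.3, 2.9]
finger_gap: 0.713
```

>>> arm_command(increments=[{"dx": 0,"dy": 0,"dz": 0.5,"rx": 0,"ry": 0,"rz": 0,"hand": 40},{"dx": 0,"dy": 0,"dz": 0,"rx": 0,"ry": 0,"rz": 0,"hand": 40}])

```text
clock: 19.83
eef_pos: [0.4958, 0.2117, 0.0424]
eef_rot: [3.14, -0.001, 1.552]
contact_force: [-2.8, -0.4, 13.9]
finger_gap: 0.711
```

```bash
python3 - <<'E'
from h import *
R0=BR.as_euler('xyz',degrees=True)
n="scene"
im,d=robot.grab_frame(n)
cv2.imwrite(f"pics/{n}11.png",cv2.resize(im[150:250,330:440][:,:,::-1],None,fx=5,fy=5,interpolation=cv2.INTER_CUBIC))
for f in([0,1,2,5],[0,1,2,3,4,5]):show("held",fitin(n,d,im,[504,211,33,*R0],(52,80),f))
print(robot.get_obs()['contact_force'])
E
```

```text
held [504.  210.8  36.9] eul [ 0.   0.  89.3] med 0.74 fr 0.93 316
held [503.9 211.1  36.9] eul [ 0.2 -0.4 89.2] med 0.72 fr 0.93 316
[-2.35939276 -0.86217515 14.2263437 ]
```

View pics/scene11.png

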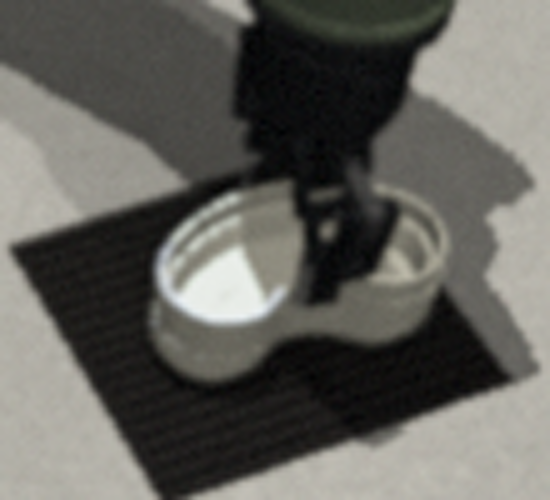

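The crop shows the second dish seated level in the stack, at z +15.5 relative to the first. Releasing now.

>>> arm_command(increments=[{"dx": 0,"dy": 0,"dz": -0.4,"rx": 0,"ry": 0,"rz": 0,"hand": 40},{"dx": 0,"dy": 0,"dz": 0,"rx": 0,"ry": 0,"rz": 0,"hand": 64},{"dx": 0,"dy": 0,"dz": 0,"rx": 0,"ry": 0,"rz": 0,"hand": 70},{"dx": 0,"dy": 0,"dz": 0,"rx": 0,"ry": 0,"rz": 0,"hand": 78},{"dx": 0,"dy": 0,"dz": 0,"rx": 0,"ry": 0,"rz": 0,"hand": 85},{"dx": 0,"dy": 0,"dz": 0,"rx": 0,"ry": 0,"rz": 0,"hand": 85},{"dx": 0,"dy": 0,"dz": 0,"rx": 0,"ry": 0,"rz": 0,"hand": 85}])

```text
clock: 20.47
eef_pos: [0.4958, 0.2117, 0.0422]
eef_rot: [3.141, -0.001, 1.552]
contact_force: [-0.3, 0.9, 0.4]
finger_gap: 0.996
```

>>> arm_command(increments=[{"dx": 0,"dy": 0,"dz": -8,"rx": 0,"ry": 0,"rz": 0,"hand": 85},{"dx": 0,"dy": 0,"dz": -15,"rx": 0,"ry": 0,"rz": 0,"hand": 85},{"dx": 0,"dy": 0,"dz": -25,"rx": 0,"ry": 0,"rz": 0,"hand": 85},{"dx": 0,"dy": 0,"dz": -35,"rx": 0,"ry": 0,"rz": 0,"hand": 85},{"dx": 0,"dy": 0,"dz": -35,"rx": 0,"ry": 0,"rz": 0,"hand": 85},{"dx": 0,"dy": 0,"dz": -35,"rx": 0,"ry": 0,"rz": 0,"hand": 85},{"dx": 0,"dy": 0,"dz": -35,"rx": 0,"ry": 0,"rz": 0,"hand": 85},{"dx": 0,"dy": 0,"dz": -35,"rx": 0,"ry": 0,"rz": 0,"hand": 85},{"dx": 0,"dy": 0,"dz": -20,"rx": 0,"ry": 0,"rz": 0,"hand": 85},{"dx": 0,"dy": 0,"dz": 0,"rx": 0,"ry": 0,"rz": 0,"hand": 85}])

```text
clock: 21.3
eef_pos: [0.4965, 0.2116, 0.2898]
eef_rot: [3.135, -0.004, 1.552]
contact_force: [0.6, 0.3, 0.5]
finger_gap: 0.995
```

```bash
python3 - <<'E'
from h import *
R0=BR.as_euler('xyz',degrees=True)
n="scene"
im,d=robot.grab_frame(n)
cv2.imwrite(f"pics/{n}12.png",im[:,:,::-1])
cv2.imwrite(f"pics/{n}12c.png",cv2.resize(im[150:250,330:440][:,:,::-1],None,fx=5,fy=5,interpolation=cv2.INTER_CUBIC))
for f in([0,1,2,5],[0,1,2,3,4,5]):show("top dish",fitin(n,d,im,[504,211,33,*R0],(52,80),f))
X=cloud(n,d);X0=cloud(n,np.load("scene0.npz")['d'])
M=np.load("masks.npz")
for k in M.keys():
    if k.split('|')[1] in("vise","flange","sphere_stand","mat"): 
        m=M[k]&(d>0);print(k,np.median(np.linalg.norm((X-X0)[m],axis=1)).round(4))
E
```

```text
top dish [503.8 210.8  37.3] eul [ 0.  0. 89.] med 0.77 fr 0.95 408
top dish [504.1 210.3  37.4] eul [-0.7  0.8 88.6] med 0.71 fr 0.95 408
scene|mat|8 0.0029
top|mat|10 0.0028
scene|vise|11 0.0019
scene|flange|12 0.0024
scene|flange|13 0.002
scene|sphere_stand|14 0.002
scene|sphere_stand|15 0.0028
```

View pics/scene12.png

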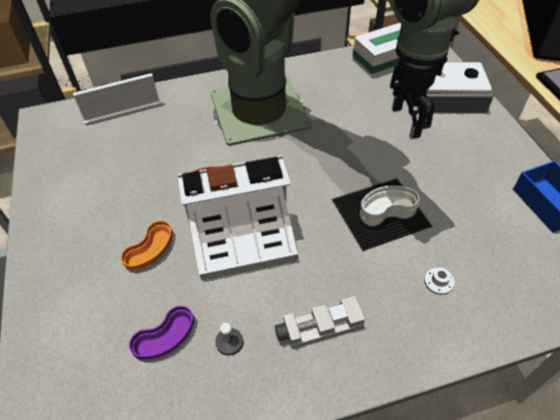

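View pics/scene12c.png

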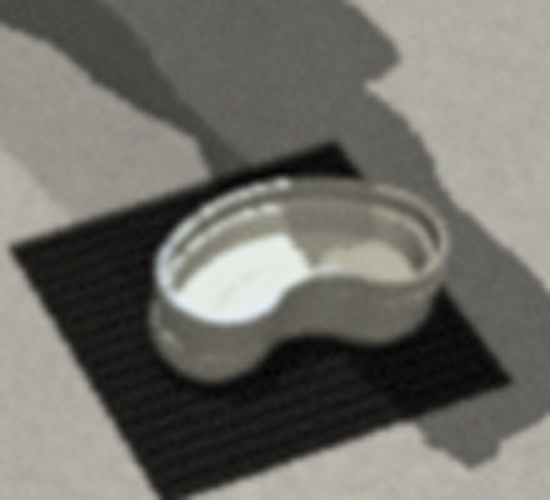

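```bash
cat > rim.py <<'E'
from h import *
def rim(n,d,zexp):
    X=cloud(n,d)*1000
    L=BR.inv().apply(X.reshape(-1,3)-np.array([504,211.3,0]))
    cc=cd(L[:,0],L[:,1]);m=(d.ravel()>0)&(abs(cc-29.5)<2.0)&(abs(L[:,2]-zexp)<4)
    out=[m.sum(),np.median(L[m,2]).round(2)]
    A=np.c_[L[m,:2]/1000,np.ones(m.sum())];s=np.linalg.lstsq(A,L[m,2],rcond=None)[0]
    return out,"slope deg",np.degrees(s[:2]/1000).round(2)
E
python3 - <<'E'
from rim import *
print("base",rim("scene",np.load("scene0.npz")['d'],35),rim("top",np.load("top0.npz")['d'],35))
print("n1",rim("scene",np.load("scene8.npz")['d'],50))
ds=[];
for i in range(4):
    im,d=robot.grab_frame("scene");ds.append(d);print("n2",rim("scene",d,65))
    show("top dish",fitin("scene",d,im,[504,211,33,*BR.as_euler('xyz',degrees=True)],(52,80),[0,1,2,5]))
E
```

```text
base ([np.int64(176), np.float64(34.54)], 'slope deg', array([-0.22,  0.23])) ([np.int64(119), np.float64(35.41)], 'slope deg', array([-0.05,  0.13]))
n1 ([np.int64(176), np.float64(49.78)], 'slope deg', array([-0.18, -0.15]))
n2 ([np.int64(193), np.float64(64.76)], 'slope deg', array([-0.19, -0.09]))
top dish [503.8 210.1  36.9] eul [ 0.   0.  89.8] med 0.75 fr 0.93 412
n2 ([np.int64(192), np.float64(64.72)], 'slope deg', array([ 0.14, -0.08]))
top dish [503.9 211.2  36.8] eul [ 0.   0.  88.8] med 0.72 fr 0.95 409
n2 ([np.int64(204), np.float64(64.67)], 'slope deg', array([-0.01, -0.19]))
top dish [503.9 211.5  37.3] eul [ 0.   0.  89.1] med 0.75 fr 0.95 398
n2 ([np.int64(196), np.float64(65.16)], 'slope deg', array([-0.13,  0.13]))
top dish [503.9 210.6  36.8] eul [ 0.   0.  89.4] med 0.74 fr 0.95 414
```

Rim heights are 34.5, 49.8 and 64.8 mm, so both steps are +15 mm and level. The stack is fully home and I'm handing in.

```bash
python3 -c "
from rig import robot
print(robot.sign_off(), robot.get_obs()['clock'])"
```

```text
the job is handed in; nothing more can be done
the job is handed in; nothing more can be done
```

Both white dishes are out of the stand and nested, bulge over bulge, in the dish on the mat, each lowered by hand until the force showed contact. I handed in at about 22 s of the 67 s allowed.

- **Nesting:** the rims measure about 34.5, 49.8 and 64.8 mm above the bench. That is 15 mm per dish, and the top rim is level within about 0.2°. A whole-dish fit first put the top dish up to 1 mm too high. I took that as noise, because the rim height stayed at 64.7–65.2 mm over four more pictures.
- **Bottom dish:** the stack sits where the base dish stood, at (504, 211) mm, within about 1 mm of measurement noise.
- **Bystanders:** the vise, reference ball and flange show no movement beyond depth noise (about 2 mm) against the first picture.
- **Force:** the highest wrist reading was about 14 N.

I could not see either grasp close because the wrist hid it. The finger opening (about 61 mm) and the pictures after each lift showed the dish was held.

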